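# Pull-test the caps on the spring gauge, tote them and roll the tote into the bay

## Task

Pull-test every cap on the desk, one at a time in the order red dot, yellow dot, white dot, blue dot (one of them may be missing): stand the cap on the gauge's slide behind the V fence and, by the cap itself, draw the sprung slide out until its pointer is on the green band, hold it there steadily for two seconds, never running into the red, and let the slide go back home. Stand each tested cap upright in the blue tote while the tote is still at the open end of the rollers, and when all are in, push the tote along the rollers into the yellow bay until it is fully home against the stop. Leave the other things on the desk alone; at the end the slide is home.

Things in the scene. Friction and masses are not known exactly. Their poses are not given: they have to be found in the camera images.
- gauge: spring pull gauge fixed to the desk: grey base plate 215 x 130 x 6 mm, blue spring housing (37 mm high) at one end. Origin on the desk, straight below the centre of a cap seated in the V fence while the slide is home. Its +x is the pull direction (away from the housing, level), z up. The housing's face is at x = -61 mm; guide rails at y = +-40 mm reach z = 16 mm
- mark: marker clip on the gauge's scale, set differently each time; same axes as the gauge. Its origin lies on the gauge's centre line (y = 0), 11.5 mm above the desk, at the pull length wanted: the 10 mm wide green band, 53 mm to the +y side, is centred on it (x -5 to +5 mm). The red zone begins 15 mm beyond (x = +15 to +30 mm)
- pointer (a point): on top of the gauge's slide plate (12 mm above the desk), below the centre of a cap pressed into the V fence (to about 1 mm); moves with the slide. The needle points from here to +y over the scale. Fence: two black walls 6 mm thick at 90 degrees, their ends 11 mm ahead of this point and 26 mm to either side, open to -x (the housing), top 24 mm above the desk
- gauge_slide (a joint): extension of the sprung slide along the gauge's +x, m: 0 home, stop at 0.075; the spring pulls back with 3.2 N at 0 plus 80 N/m, so it returns home when let go. The slide is a level plate (70 mm wide, from 52 mm behind the pointer to 52 mm ahead, top 12 mm above the desk) with a V fence: a cap standing behind the fence and drawn to +x seats itself in it
- conveyor: roller track 156 x 405 mm fixed to the desk: 12 free steel rollers (top 34 mm above the desk) between aluminium side rails (inside faces at x = +-68 mm, top 46 mm). Origin on the desk under its middle; y runs along the track, the open loading end at y = +200 mm, the yellow bay (side cheeks to 74 mm height, from y = -100 to -190 mm) and its end stop (rubber face at y = -190 mm) at -y
- tote_home (a point): on top of the rollers, where the tote's origin is when the tote is fully home against the end stop; axes as the conveyor
- tote: open blue tote, 130 mm (x) x 245 mm (y) x 35 mm high outside (rim 37 mm), walls and floor 4 mm thick, 0.3 kg, loose on the rollers near the open end, its axes parallel to the conveyor's within a few degrees. Origin: centre of its underside. Caps stand on its floor, 4 mm above the origin; there is room for four caps in a row along y, 59 mm apart
- cap_red: glossy black round cap with a red dot (30 mm) on its top, 52 mm diameter, 37 mm tall, about 30 g, its lower edge rounded; stands loose on a grey mat (4 mm thick, 112 x 225 mm, with a 20 mm high metal strip along its left edge, y = 0.248 to 0.253) at the start (may be absent). Origin: centre of its underside; z up. Grip it across the diameter, in the gauge by its upper 22 mm only, so that the fingers stay above the fence
- cap_yellow: glossy black round cap with a yellow dot (30 mm) on its top, 52 mm diameter, 37 mm tall, about 30 g, its lower edge rounded; stands loose on a grey mat (4 mm thick, 112 x 225 mm, with a 20 mm high metal strip along its left edge, y = 0.248 to 0.253) at the start (may be absent). Origin: centre of its underside; z up. Grip it across the diameter, in the gauge by its upper 22 mm only, so that the fingers stay above the fence
- cap_white: glossy black round cap with a white dot (30 mm) on its top, 52 mm diameter, 37 mm tall, about 30 g, its lower edge rounded; stands loose on a grey mat (4 mm thick, 112 x 225 mm, with a 20 mm high metal strip along its left edge, y = 0.248 to 0.253) at the start (may be absent). Origin: centre of its underside; z up. Grip it across the diameter, in the gauge by its upper 22 mm only, so that the fingers stay above the fence
- cap_blue: glossy black round cap with a blue dot (30 mm) on its top, 52 mm diameter, 37 mm tall, about 30 g, its lower edge rounded; stands loose on a grey mat (4 mm thick, 112 x 225 mm, with a 20 mm high metal strip along its left edge, y = 0.248 to 0.253) at the start (may be absent). Origin: centre of its underside; z up. Grip it across the diameter, in the gauge by its upper 22 mm only, so that the fingers stay above the fence
- glue: bystander, leave alone: white glue bottle with a grey cap lying on the desk, 26 x 101 (along its y) x 28 mm; origin under its centre
- hub: bystander, leave alone: flat black hub cap with an emblem, 67 mm diameter, 13 mm high, lying behind the roller track; origin under its centre
- monitor: obstacle, fixed: the large screen to the right of the work; its panel is 622 mm wide (along y), 40 mm thick and reaches from 140 to 512 mm above the desk, centred about 80 mm to the -x side of this origin. The arm may start behind it (on its +x side): rise over it or go round it first. Origin on the desk
- dongle: bystander, leave alone: black plug-in stick lying behind the roller track, 30 x 84 x 15 mm; origin under its centre

How it is judged:
By the outcome, as a careful person would: the job done as asked, in the order asked, and still so for the second after the job is handed in, with the robot touching nothing.
Of cap_red, cap_yellow, cap_white, cap_blue only 3 to 4 are there at a start; the rules pass over those that are not, and their reading is None.
At some moment in a run one of cap_red, cap_yellow, cap_white, cap_blue may be knocked a few centimetres aside while the robot is not near it.
It also fails if it takes over 210 s, if anything falls off the work surface, if the arm or the gripper's body presses on something with over 40 N, if the wrist force passes 120 N, or if a joint passes its speed limit or range.

## Robot

A 6-joint arm with a two-finger parallel gripper is mounted at the origin on a cart in front of the work surface, level with it; the furniture and walls round the work are solid. World frame = base frame: x ahead of the robot, y to its left, z up, the work surface at z = 0. Lengths are in mm, angles in rad, forces in N, time in s.
With the tool pointing down it reaches from about 350 to 875 mm from the base axis. Payload 4.2 kg.
Tool frame: the origin (TCP) lies midway between the tips of the shut fingers; the grasp point (between the pads) lies 19 mm behind it; y points along the fingers, x is the direction in which the jaws open and shut, and the axes are right-handed (so a half turn about y gives the same grasp; the last joint's range is limited). The gripper opens to 85 mm and grips with 20 to 120 N. Pads are 22 mm wide; open, the fingers measure 114 mm over their backs; the gripper's body (76 mm by 85 mm) begins 54 mm behind the grasp point. The pads swing forward as they close: fully open they stand 13 mm farther back than shut.
Start: joints at [1.494, 0.385, 0.008, 0, -1.194, -0.259], TCP at [205.92, 590.081, 231.312] pointing down, gripper open.
Joint ranges: [-3.14, 3.14], [-1.21, 2.06], [-1.07, 1.41], [-3.16, 2.05], [-2.99, -0.16], [-3.1, 3.1]. Speed limits (rad/s): [2.79, 2.79, 3.14, 3.14, 3.14, 3.14].

## Interface

Orientations are given as a unit quaternion [x, y, z, w].
In Python, from bench import read_state, get_image, job_done gives the robot as it stands.
- The arm moves only by the tool play_rows, never from a script. Its argument "series" is a list of rows, each a list of 7 numbers: the shift along the tool's x, y, z in m, then the turn, a rotation vector about the tool's x, y, z in rad, then the finger opening in m, from 0 to 0.0854. In form: [[x, y, z, wx, wy, wz, claw], ...]. A call has 1 to 10 rows; each row shifts and turns the pose as measured when the row begins, along the tool's axes as they then stand; what a row does not reach is not made up. A row lasts 1/10 s, in which the tool goes at most 50 mm and 8.59 degrees, less where a joint would pass 70% of its speed; a pose out of reach is approached as far as the arm can. A call with a gripper value outside its range is refused whole. The fingers move at their own pace and stop on an object; the grip force is fixed at half the most. Time passes only in rows, so rows that do not move let the fingers close. It gives the time, the measured TCP pose, the force and the opening at its end, in the units of the state.
- read_state(): the state, without advancing time (a new reading comes with each control period).
- get_image(name): name is "side" or "top" or "wrist"; returns a dict with "color" (420x560x3 uint8, red, green, blue), "intrinsics" (3x3 intrinsics, pixels), "D" ([k1, k2, p1, p2, k3] as OpenCV has them; the pictures are not rectified), "origin" and "orientation" of the camera in the world. Camera axes: x right, y down, z forward; pixel columns grow to the right and rows downward; lengths in mm; the calibration is good to about 2 mm. A picture is of the moment at which its call begins. There is no depth.
- job_done(): hands the job in, once; it reports no verdict.
The state is a dict: "clock": time; "joints": joint angles; "joint_vel": joint speeds; "joint_efforts": joint torques, N m; "position": TCP position; "ee_rot": TCP orientation; "contact_force": force on the tool from outside, world axes, zero at the start; "wrist_torque": the same for the moment, N m; "gripper_width": finger opening in mm.
Only numpy, scipy, OpenCV 4.12 (cv2) and the standard library are available. Lean on these libraries where they do the work, as an engineer would, in place of code of your own. Each camera call takes 0.05 s, during which the arm holds its last target. There are 200 camera calls.

## Working session

There is one attempt and no reset: what is moved stays moved. The work goes in short steps, Python scripts to look and compute and a tool call to move; the robot and the scene stay as the last step left them, time stands still between calls to the robot, and variables do not carry over. Pictures are saved under pics/ and viewed, about 12 in all and at most 16, crops included, and the job is handed in when it is done.

Besides the shell and the picture viewer there is one more tool, called after "Request:" as name(argument=value, ...) on one line, values as JSON. play_rows: Moves the arm, as the interface text tells. Its arguments: {"type":"object","properties":{"series":{"type":"array","items":{"type":"array","items":{"type":"number"}}}},"required":["series"]}

```bash
ls; mkdir -p pics
cat > h.py <<'E'
import numpy as np, cv2
from scipy.spatial.transform import Rotation as R
from bench import read_state, get_image, job_done
def snap(n,f):
    d=get_image(n); cv2.imwrite('pics/'+f,cv2.cvtColor(d['color'],cv2.COLOR_RGB2BGR)); return d
def ray(d,uv):
    p=cv2.undistortPoints(np.array([[uv]],float),np.array(d['intrinsics'],float),np.array(d['D'],float))[0,0]
    return np.array(d['origin'],float),R.from_quat(d['orientation']).apply([p[0],p[1],1]) 
def plane(d,uv,z):
    o,r=ray(d,uv); return (o+r*(z-o[2])/r[2])
def proj(d,P):
    r=R.from_quat(d['orientation']).inv(); q=r.apply(np.atleast_2d(P)-np.array(d['origin'],float))
    return cv2.projectPoints(q,np.zeros(3),np.zeros(3),np.array(d['intrinsics'],float),np.array(d['D'],float))[0][:,0]
E
python3 - <<'E'
from h import *
s=read_state(); print(s)
for n in('side','top','wrist'):
    d=snap(n,n+'0.png'); print(n,d['origin'],d['orientation'],np.array(d['intrinsics']).tolist(),d['D'])
E
```

```text
pics
{'clock': 0.0, 'joints': array([ 1.49360866e+00,  3.85548946e-01,  6.62281416e-03, -4.89826356e-04,
       -1.19402687e+00, -2.58574630e-01]), 'joint_vel': array([ 1.13399831e-03,  5.95849424e-06, -1.99136495e-04,  7.89271252e-04,
       -1.55783005e-03, -1.21062814e-04]), 'joint_efforts': array([ 6.64131244e-05, -3.92283404e+01,  1.88393658e+01,  4.18615535e+00,
       -4.76354515e-03,  4.66448554e-06]), 'position': array([205.73693574, 589.53902492, 230.2263782 ]), 'ee_rot': array([ 0.40998312, -0.57607124,  0.57703673, -0.40875956]), 'contact_force': array([-0.06953762, -0.61492938, -0.87996047]), 'wrist_torque': array([ 0.01679912, -0.0184233 , -0.03875974]), 'gripper_width': 85.58178148724792}
side [ 212.76199601 -313.34967525  835.1558305 ] [ 0.85942731 -0.45620463  0.11347473 -0.20096149] [[414.9873452685823, 0.0, 278.185901169937], [0.0, 414.9873452685823, 208.15336286929735], [0.0, 0.0, 1.0]] [-0.10574897  0.          0.          0.          0.        ]
top [ 284.98704383  -74.58258864 1316.84540567] [ 0.71001463 -0.69619327  0.0752088  -0.07441636] [[532.631757766534, 0.0, 283.823832448617], [0.0, 532.631757766534, 205.4470570273753], [0.0, 0.0, 1.0]] [-0.04903127  0.          0.          0.          0.        ]
wrist [273.71954337 566.65025301 373.32355688] [-0.5731881   0.80672828  0.11674679 -0.08375598] [[293.3355169989502, 0.0, 279.88357365980085], [0.0, 293.3355169989502, 208.63113165291705], [0.0, 0.0, 1.0]] [-0.02873305  0.          0.          0.          0.        ]
```

View pics/top0.png

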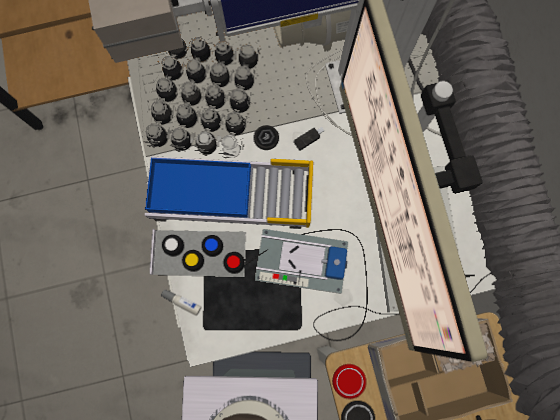

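View pics/side0.png

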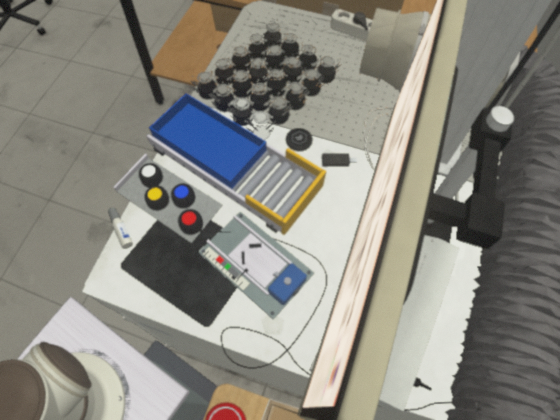

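Run:
```python
from h import *
dt=get_image('top');ds=get_image('side')
print('base/tcp in top',proj(dt,[[0,0,0],[205,590,230],[500,0,0]]).round(1))
rng={'red':[((0,150,120),(8,255,255)),((172,150,120),(180,255,255))],'yellow':[((20,150,120),(32,255,255))],'blue':[((108,150,120),(128,255,255))],'white':[((0,0,170),(180,50,255))]}
for n,d in(('top',dt),('side',ds)):
    hsv=cv2.cvtColor(d['color'],cv2.COLOR_RGB2HSV)
    for c,rs in rng.items():
        m=sum(cv2.inRange(hsv,np.array(a),np.array(b)) for a,b in rs)
        k,l,st,ce=cv2.connectedComponentsWithStats(m)
        for i in range(1,k):
            if (60<st[i,4]<400 and .6<st[i,2]/st[i,3]<1.6):
                p=plane(d,ce[i],41)
                if 150<p[0]<700 and -350<p[1]<450: print(n,c,ce[i].round(1),st[i,4],p.round(1))
# tote blue region corners
    m=cv2.inRange(hsv,np.array((100,150,60)),np.array((125,255,255)))
    k,l,st,ce=cv2.connectedComponentsWithStats(m); 
    for i in np.argsort(-st[1:,4])[:4]+1:
        r=cv2.boxPoints(cv2.minAreaRect(np.argwhere(l==i)[:,::-1].astype(np.float32)))
        print(n,'blue',st[i],[plane(d,q,37).round(0)[:2].tolist() for q in r])
im=dt['color'][215:305,235:365]; cv2.imwrite('pics/gz.png',cv2.cvtColor(cv2.resize(im,None,fx=6,fy=6,interpolation=cv2.INTER_CUBIC),cv2.COLOR_RGB2BGR))
```

```text
base/tcp in top [[247.6 443.4]
 [-48.8 351.5]
 [254.  231.6]]
top red [233.  261.4] 129 [419.9  45.9  41. ]
top yellow [191.2 259.4] 128 [422.6 146.6  41. ]
top blue [210.9 244.2] 124 [460.3 100.9  41. ]
top white [171.1 243.9] 108 [459.1 197.3  41. ]
top white [302.3 281.8] 74 [ 374.7 -121.    41. ]
top blue [ 145  158  106   59 5433] [[539.0, 268.0], [678.0, 271.0], [669.0, 12.0], [530.0, 15.0]]
top blue [326 247  21  32 505] [[389.0, -175.0], [462.0, -185.0], [457.0, -228.0], [384.0, -218.0]]
top blue [205 238  13  13 143] [[476.0, 116.0], [476.0, 87.0], [447.0, 86.0], [447.0, 115.0]]
top blue [192 304   3   3   7] [[314.0, 141.0], [319.0, 136.0], [316.0, 134.0], [311.0, 138.0]]
side red [188.4 217.9] 156 [422.8  46.2  41. ]
side yellow [154.2 193.4] 151 [426.  146.6  41. ]
side blue [181.  191.3] 147 [463.5 100.9  41. ]
side white [130.6 169.4] 76 [442.3 233.8  41. ]
side white [265.  179.5] 134 [591.6 -34.4  41. ]
side white [148.1 170.7] 113 [462.1 197.8  41. ]
side white [276.4 186.6] 149 [590.9 -65.6  41. ]
side white [287.8 194.2] 164 [589.1 -96.7  41. ]
side white [225.4 268.7] 332 [377.2 -86.7  41. ]
side blue [ 150   95  115   87 4608] [[546.0, 278.0], [696.0, 318.0], [683.0, 26.0], [546.0, 7.0]]
side blue [174 185  15  13 148] [[468.0, 126.0], [486.0, 100.0], [462.0, 81.0], [445.0, 107.0]]
side blue [160 138   1   1   1] [[548.0, 239.0], [548.0, 239.0], [548.0, 239.0], [548.0, 239.0]]
side blue [252 136   1   1   1] [[674.0, 61.0], [674.0, 61.0], [674.0, 61.0], [674.0, 61.0]]
```

View pics/gz.png

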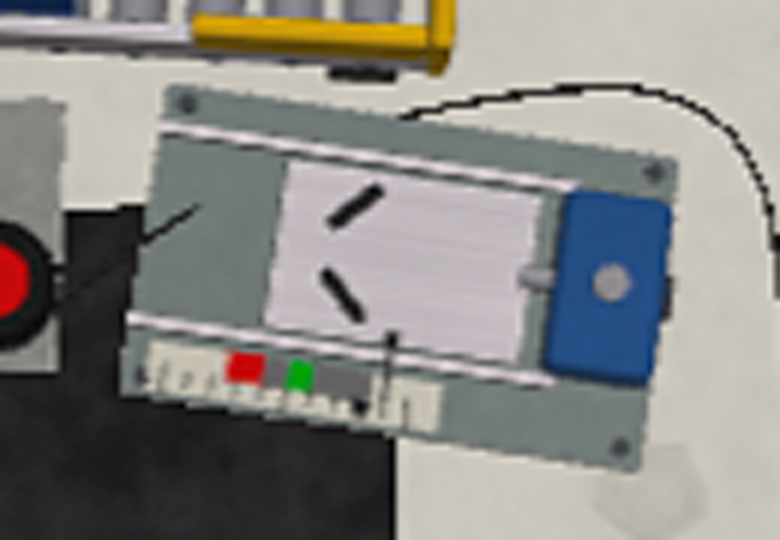

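```bash
cat > g.py <<'E'
# usage: g.py x y z yawdeg : tool-frame delta from current pose to target (tool down, jaw axis x at yaw in world)
import sys
from h import *
def delta(x,y,z,yaw,s=None):
    s=s or read_state(); r=R.from_quat(s['ee_rot']); P=np.array(s['position'],float)
    c=[]
    for a in(yaw,yaw+180):
        a=np.radians(a); X=[np.cos(a),np.sin(a),0]; Y=[0,0,-1]; Z=np.cross(X,Y)
        rv=(r.inv()*R.from_matrix(np.array([X,Y,Z]).T)).as_rotvec(); c.append(rv)
    c.sort(key=np.linalg.norm)
    return r.inv().apply(np.array([x,y,z])-P)/1000,c[0]
if __name__=='__main__':
    a=list(map(float,sys.argv[1:])); s=read_state(); t,rv=delta(*a,s=s)
    print('pos',s['position'].round(1),'F',s['contact_force'].round(1),'w',round(s['gripper_width'],1),'t',s['clock'])
    print('delta m',t.round(4),'rot',rv.round(4),'deg',np.degrees(np.linalg.norm(rv)).round(1))
E
python3 - <<'E'
from h import *
from g import delta
d=get_image('top')
f=lambda u,v,z:plane(d,(u/6+235,v/6+215),z)
c=[f(*q,12) for q in((290,160),(543,195),(518,362),(268,328))]
print(np.round(c,1)); 
ax=(c[0]-c[1])+(c[3]-c[2]); print('len',[np.linalg.norm(c[0]-c[1]),np.linalg.norm(c[3]-c[2]),np.linalg.norm(c[0]-c[3]),np.linalg.norm(c[1]-c[2])],'yaw',np.degrees(np.arctan2(ax[1],ax[0])))
ax/=np.linalg.norm(ax); ay=np.array([-ax[1],ax[0],0]); o=np.mean(c,0); print('ptr',o)
for n,u,v in(('band',299,377),('red',245,367),('needle',390,375),('needletip',387,403)):
    p=f(u,v,11.5)-o; print(n,p@ax,p@ay)
for n,u,v in (('hous tl',575,187),('hous bl',543,375)):
    p=f(u,v,37)-o; print(n,p@ax,p@ay)
r=R.from_quat(read_state()['ee_rot']); print(r.as_matrix().round(3))
print(delta(421,46,230,8), delta(421,46,230,0))
E
```

```text
[[ 474.3  -73.9   12. ]
 [ 461.8 -178.1   12. ]
 [ 393.3 -168.2   12. ]
 [ 405.1  -66.3   12. ]]
len [np.float64(104.99563944000525), np.float64(102.6270112178239), np.float64(69.61945091372026), np.float64(69.28684130417506)] yaw 83.27163836746402
ptr [ 433.62203356 -121.60735971   12.        ]
band 36.42355115264643 52.731726404173514
red 58.720818231975926 51.721861856543114
needle -0.10429649947267847 46.88716205282719
needletip -0.373401523834888 58.26840066052836
hous tl -63.65194420469606 -36.017289472565444
hous bl -59.969927128816664 40.67448098011691
[[-0.33  -0.     0.944]
 [-0.944 -0.001 -0.33 ]
 [ 0.001 -1.     0.   ]]
(array([0.44264962, 0.00129112, 0.38238129]), array([-4.86429937e-04,  1.09535433e+00,  6.35575275e-04])) (array([0.44264962, 0.00129112, 0.38238129]), array([-5.36979969e-04,  1.23498066e+00,  6.08480126e-04]))
```

Run:
```python
from h import *
from g import delta
s=read_state(); r=R.from_quat(s['ee_rot']); P=s['position']; T=np.array([421,46,210.])
t,rv=delta(*T,173.3,s=s); print(rv, 'n')
N=14
for i in range(N):
    print((r.inv().apply(T-P)/1000/N).round(3), (rv/N).round(3)); r=r*R.from_rotvec(rv/N)
```

```text
[-5.79081951e-04  1.35191771e+00  5.83582716e-04] n
[0.032 0.002 0.027] [-0.     0.097  0.   ]
[0.029 0.002 0.03 ] [-0.     0.097  0.   ]
[0.026 0.002 0.033] [-0.     0.097  0.   ]
[0.022 0.002 0.035] [-0.     0.097  0.   ]
[0.019 0.002 0.037] [-0.     0.097  0.   ]
[0.015 0.002 0.039] [-0.     0.097  0.   ]
[0.012 0.002 0.04 ] [-0.     0.097  0.   ]
[0.008 0.002 0.041] [-0.     0.097  0.   ]
[0.004 0.002 0.042] [-0.     0.097  0.   ]
[-0.     0.002  0.042] [-0.     0.097  0.   ]
[-0.004  0.001  0.042] [-0.     0.097  0.   ]
[-0.008  0.001  0.041] [-0.     0.097  0.   ]
[-0.012  0.001  0.04 ] [-0.     0.097  0.   ]
[-0.016  0.001  0.039] [-0.     0.097  0.   ]
```

Request:
play_rows(series=[[0.032,0.002,0.027,0,0.097,0,0.085],[0.029,0.002,0.03,0,0.097,0,0.085],[0.026,0.002,0.033,0,0.097,0,0.085],[0.022,0.002,0.035,0,0.097,0,0.085],[0.019,0.002,0.037,0,0.097,0,0.085],[0.015,0.002,0.039,0,0.097,0,0.085],[0.012,0.002,0.04,0,0.097,0,0.085]])

```text
clock: 1.0
position: [311.0, 311.6, 214.8]
ee_rot: [0.187, -0.682, 0.682, -0.188]
contact_force: [0.5, -0.3, 0.2]
gripper_width: 85.0
```

Request:
play_rows(series=[[0.008,0.002,0.041,0,0.097,0,0.085],[0.004,0.002,0.042,0,0.097,0,0.085],[0,0.002,0.042,0,0.097,0,0.085],[-0.004,0.001,0.042,0,0.097,0,0.085],[-0.008,0.001,0.041,0,0.097,0,0.085],[-0.012,0.001,0.04,0,0.097,0,0.085],[-0.016,0.001,0.039,0,0.097,0,0.085],[0,0,0,0,0,0,0.085]])

```text
clock: 1.8
position: [408.6, 18.5, 206.4]
ee_rot: [0.064, 0.706, -0.703, -0.06]
contact_force: [-0.9, -0.4, -0.0]
gripper_width: 85.0
```

```bash
python3 g.py 421 46 210 173.3; python3 -c "
from h import *; print(read_state()['joints']); snap('wrist','w1.png')"
```

```text
pos [408.6  18.5 206.4] F [-0.9 -0.4 -0. ] w 85.0 t 1.8
delta m [-0.0075 -0.0034 -0.0293] rot [ 0.0048 -0.0591 -0.0056] deg 3.4
[ 0.44590834  0.0270108  -0.52468486 -0.00106029 -1.01175485 -0.62134739]
```

View pics/w1.png

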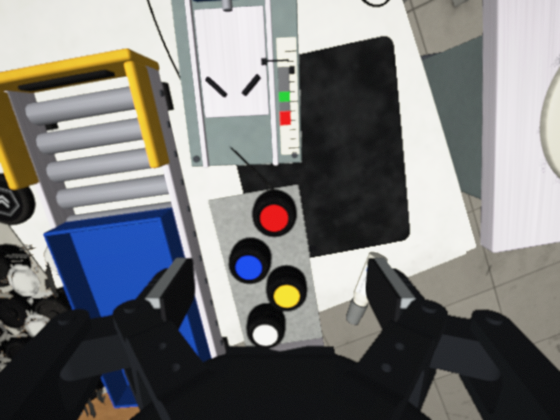

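```bash
cat >> h.py <<'E'
RNG={'red':[((0,150,120),(8,255,255)),((172,150,120),(180,255,255))],'yellow':[((20,150,120),(32,255,255))],'blue':[((108,150,120),(128,255,255))],'white':[((0,0,170),(180,50,255))]}
def caps(d,z=41,lo=60,hi=1500):
    hsv=cv2.cvtColor(d['color'],cv2.COLOR_RGB2HSV); out={}
    for c,rs in RNG.items():
        m=sum(cv2.inRange(hsv,np.array(a),np.array(b)) for a,b in rs)
        k,l,st,ce=cv2.connectedComponentsWithStats(m)
        for i in range(1,k):
            x,y,w,h,a=st[i]
            if not(lo<a<hi and .75<w/h<1.33 and .68<a/(w*h)<.88): continue
            p=plane(d,ce[i],z); dia=np.hypot(*(plane(d,(x+w,y+h/2),z)-plane(d,(x,y+h/2),z))[:2])
            # black surround check
            ring=[hsv[int(np.clip(y+h/2+h*.67*np.sin(t),0,419)),int(np.clip(x+w/2+w*.67*np.cos(t),0,559)),2] for t in np.arange(0,6.28,.4)]
            if 22<dia<40 and np.mean(np.array(ring)<90)>.7: out.setdefault(c,[]).append((p[:2].round(1).tolist(),round(dia,1)))
    return out
E
python3 - <<'E'
from h import *
for n in('wrist','side','top'):
    d=get_image(n); print(n,caps(d))
    if n=='wrist':
        print(d['origin'])
        im=d['color'][0:180,160:320]; cv2.imwrite('pics/w1z.png',cv2.cvtColor(cv2.resize(im,None,fx=3.3,fy=3.3,interpolation=cv2.INTER_CUBIC),cv2.COLOR_RGB2BGR))
E
```

```text
wrist {'red': [([420.9, 47.9], np.float64(31.0))], 'yellow': [([424.0, 148.6], np.float64(31.4))], 'blue': [([461.4, 102.7], np.float64(31.6))], 'white': [([460.3, 200.1], np.float64(30.5))]}
[394.7699618  -51.21769533 349.04762248]
side {}
top {}
```

View pics/w1z.png

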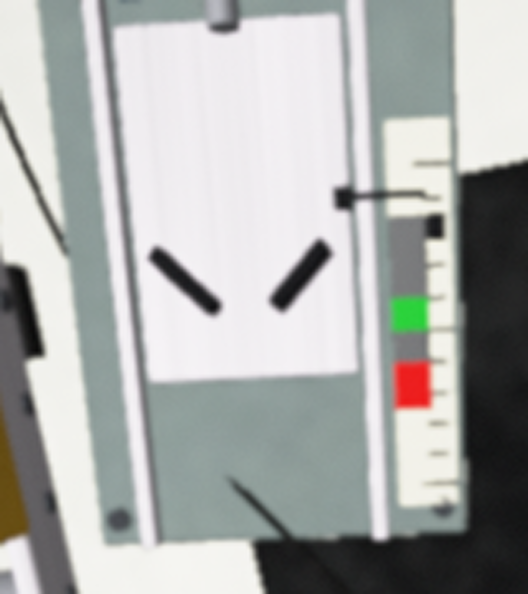

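Run:
```python
from h import *
d=get_image('wrist')
f=lambda u,v,z:plane(d,(u/3.3+160,v/3.3),z)
c=[f(*q,12) for q in((150,382),(112,27),(340,12),(357,372))]
ax=(c[0]-c[1])+(c[3]-c[2]); print('len',[np.linalg.norm(c[i]-c[i-1]).round(1) for i in range(4)],'yaw',np.degrees(np.arctan2(ax[1],ax[0])))
ax/=np.linalg.norm(ax); ay=np.array([-ax[1],ax[0],0]); o=np.mean(c,0); print('ptr',o)
for n,u,v in(('band',409,314),('bandlo',409,297),('bandhi',409,332),('redlo',413,362),('redhi',413,408),('needle',390,196),('rail end', 380,538)):
    p=f(u,v,11.5)-o; print(n,p@ax,p@ay)
# conveyor & tote features
d=get_image('top');hsv=cv2.cvtColor(d['color'],cv2.COLOR_RGB2HSV)
m=cv2.inRange(hsv,np.array((18,150,100)),np.array((30,255,255)));m[:150]=0;m[230:]=0
r=cv2.findContours(m,0,2)[0]; r=max(r,key=cv2.contourArea); b=cv2.boxPoints(cv2.minAreaRect(r)); print('yellow px',b.round(0).tolist(),[plane(d,q,74)[:2].round(0).tolist() for q in b])
im=d['color'][145:235,135:325]; cv2.imwrite('pics/tote.png',cv2.cvtColor(cv2.resize(im,None,fx=4.2,fy=4.2,interpolation=cv2.INTER_CUBIC),cv2.COLOR_RGB2BGR))
```

```text
len [np.float64(69.3), np.float64(104.7), np.float64(70.0), np.float64(105.2)] yaw 82.9407065977416
ptr [ 435.95517771 -114.809214     12.        ]
band 34.99031221151912 52.58808994418155
bandlo 29.766206143107194 52.78973501870882
bandhi 40.569998562616746 52.37280911442549
redlo 50.03847880113682 53.33512821971257
redhi 64.75634939898464 52.78463809107252
needle -0.6637176218238702 47.92235539125313
rail end 107.89223567183174 39.673810792649405
yellow px [[267.0, 221.0], [270.0, 158.0], [313.0, 160.0], [310.0, 223.0]] [[515.0, -34.0], [669.0, -38.0], [666.0, -142.0], [511.0, -136.0]]
```

View pics/tote.png

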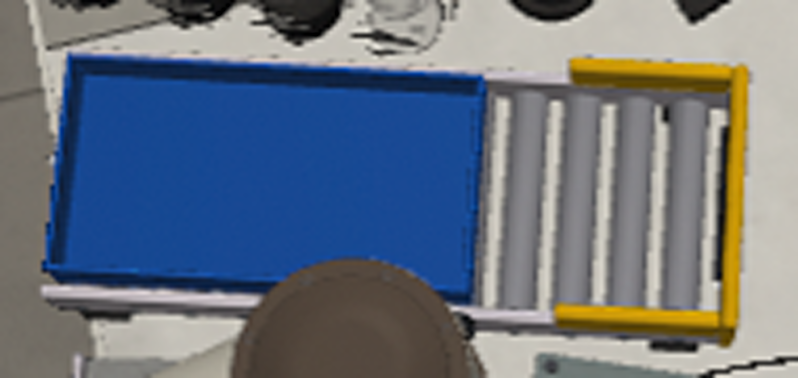

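```bash
python3 - <<'E'
from h import *
d=get_image('top')
c=[plane(d,(u/4.2+135,v/4.2+145),71) for u,v in((72,57),(484,78),(472,305),(45,272))]
print(np.round(c,1)[:,:2],[np.linalg.norm(c[i]-c[i-1]).round(1) for i in range(4)]); print(np.mean(c,0)); a=c[0]-c[1]+c[3]-c[2]; print(np.degrees(np.arctan2(a[1],a[0])))
E
python3 g.py 421 46.7 120 173.3
```

```text
[[663.9 250.8]
 [655.8  10.4]
 [521.8  12.8]
 [536.  257. ]] [np.float64(128.1), np.float64(240.6), np.float64(134.0), np.float64(244.6)]
[594.34901586 132.77165942  71.        ]
87.35928599812708
pos [408.   23.3 206.6] F [-0.   0.1 -0.1] w 85.2 t 2.15
delta m [-0.0084  0.0868 -0.0247] rot [ 0.0057 -0.0477 -0.0061] deg 2.8
```

Request:
play_rows(series=[[-0.0025,0.015,-0.01,0.0015,-0.02,-0.002,0.085],[-0.0025,0.025,-0.01,0.0015,-0.02,-0.002,0.085],[-0.002,0.025,-0.009,0.0015,-0.019,-0.002,0.085],[0,0.02,0,0,0,0,0.075],[0,0,0,0,0,0,0.075],[0,0,0,0,0,0,0.075]])

```text
clock: 2.75
position: [420.9, 59.4, 121.5]
ee_rot: [0.033, 0.708, -0.705, -0.029]
contact_force: [0.2, 0.1, 0.1]
gripper_width: 75.0
```

```bash
python3 g.py 421 46.7 18 173.3; python3 -c "
from h import *
for n in ('wrist','top','side'): print(n,caps(get_image(n)))"
```

```text
pos [420.9  59.4 121.5] F [0.2 0.1 0.1] w 75.0 t 2.75
delta m [-0.0006  0.1035  0.013 ] rot [ 0.0038  0.0295 -0.0059] deg 1.7
wrist {'red': [([421.1, 47.7], np.float64(30.8))], 'yellow': [([424.0, 148.5], np.float64(31.2))], 'blue': [([461.5, 102.6], np.float64(30.6))]}
top {}
side {}
```

Request:
play_rows(series=[[0,0.015,0.004,0.001,0.01,-0.002,0.075],[0,0.02,0.004,0.001,0.01,-0.002,0.075],[0,0.02,0.003,0.001,0.005,-0.001,0.075],[0,0.015,0,0,0,0,0.075],[0,0.01,0,0,0,0,0.075],[0,0.005,0,0,0,0,0.075],[0,0,0,0,0,0,0.075],[0,0,0,0,0,0,0.075]])

```text
clock: 3.7
position: [427.9, 50.9, 42.9]
ee_rot: [0.048, 0.71, -0.701, -0.033]
contact_force: [0.2, -0.5, 0.3]
gripper_width: 74.9
```

```bash
python3 g.py 421 47.2 18 173.3
```

```text
pos [427.9  50.9  42.9] F [ 0.2 -0.5  0.3] w 74.9 t 3.7
delta m [0.0069 0.0247 0.0048] rot [ 0.0138  0.0026 -0.0211] deg 1.5
```

Request:
play_rows(series=[[0.003,0,0.002,0.005,0.001,-0.007,0.075],[0.002,0,0.002,0.004,0.001,-0.006,0.075],[0.001,0,0.001,0.003,0,-0.005,0.075],[0,0.008,0,0,0,0,0.075],[0,0.008,0,0,0,0,0.075],[0,0.006,0,0,0,0,0.075],[0,0,0,0,0,0,0.075],[0,0,0,0,0,0,0.075]])

```text
clock: 4.5
position: [421.9, 46.8, 20.3]
ee_rot: [0.043, 0.707, -0.705, -0.039]
contact_force: [-0.4, 0.5, 0.3]
gripper_width: 74.9
```

```bash
python3 g.py 421 47.2 18 173.3
```

```text
pos [421.9  46.8  20.3] F [-0.4  0.5  0.3] w 74.9 t 4.5
delta m [ 0.0009  0.0023 -0.0002] rot [ 0.0027  0.0007 -0.0044] deg 0.3
```

Request:
play_rows(series=[[0.001,0.002,0,0.002,0,-0.003,0.075],[0,0,0,0,0,0,0.04],[0,0,0,0,0,0,0.04],[0,0,0,0,0,0,0.04],[0,0,0,0,0,0,0.04],[0,0,0,0,0,0,0.04],[0,0,0,0,0,0,0.04],[0,0,0,0,0,0,0.04]])

```text
clock: 5.3
position: [421.6, 47.3, 19.1]
ee_rot: [0.042, 0.706, -0.706, -0.04]
contact_force: [1.3, 0.6, 1.5]
gripper_width: 48.0
```

Request:
play_rows(series=[[0,-0.01,0,0,0,0,0.04],[0,-0.02,0,0,0,0,0.04],[0,-0.02,0,0,0,0,0.04],[0,-0.015,0,0,0,0,0.04],[0,0,0.01,0,0,0,0.04],[0,0,0.02,0,0,0,0.04],[0,0,0.02,0,0,0,0.04],[0,0,0.01,0,0,0,0.04],[0,0,0,0,0,0,0.04],[0,0,0,0,0,0,0.04]])

```text
clock: 6.3
position: [412.3, -16.4, 87.7]
ee_rot: [0.041, 0.706, -0.706, -0.04]
contact_force: [-0.0, 1.1, -0.2]
gripper_width: 47.8
```

```bash
python3 g.py 433.3 -130 75 173; python3 -c "
from h import *
d=snap('wrist','w2.png');o=d['color'][0:260,130:390];cv2.imwrite('pics/w2z.png',cv2.cvtColor(cv2.resize(o,None,fx=2.3,fy=2.3,interpolation=2),cv2.COLOR_RGB2BGR))"
```

```text
pos [412.3 -16.4  87.7] F [-0.   1.1 -0.2] w 47.8 t 6.3
delta m [-0.0339  0.0127  0.1105] rot [ 0.0008  0.0063 -0.0013] deg 0.4
```

View pics/w2z.png

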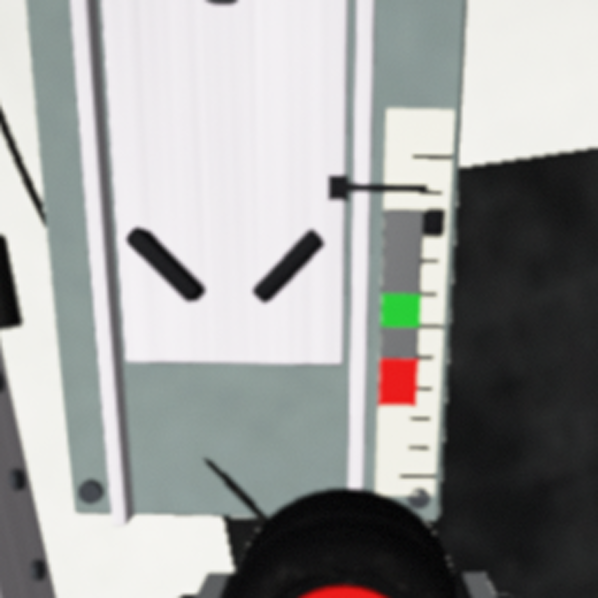

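Run:
```python
from h import *
d=get_image('wrist'); print(d['origin'],R.from_quat(d['orientation']).as_matrix()[:,2])
f=lambda u,v,z:plane(d,(u/2.3+130,v/2.3),z)
a,b=f(126,362,12),f(342,363,12); print(a,b,np.linalg.norm(a-b)); ay=(b-a)/70; ay/=np.linalg.norm(ay); ax=np.array([ay[1],-ay[0],0])
print('yaw',np.degrees(np.arctan2(ax[1],ax[0])))
y=np.radians(83.1); ax=np.array([np.cos(y),np.sin(y),0]); ay=np.array([-ax[1],ax[0],0])
o=(a+b)/2-52*ax; print('ptr',o)
for n,u,v,z in(('needle',345,187,12),('green',402,309,11.5),('redlo',398,359,11.5),('wallendL',138,236,24),('wallendR',314,238,24),('railend',122,520,16)):
    p=f(u,v,z)-o; print(n,p@ax,p@ay)
```

```text
[403.61774606 -87.35471731 230.60060966] [ 0.03281811  0.28314434 -0.95851565]
[476.66030335 -70.24533051  12.        ] [407.48974515 -61.84651414  12.        ] 69.67859239121421
yaw 83.07693123247586
ptr [ 435.82790863 -117.66930411   12.        ]
needle -0.6841879092307348 35.49280681577554
green 35.00639183678894 53.69790497635207
redlo 50.680953015941974 52.86321061833651
wallendL 14.187249811791801 -24.49404781461945
wallendR 14.621104946073457 26.6008269770199
railend 104.68362514570788 -39.47704684666035
```

Request:
play_rows(series=[[-0.005,0,0.01,0,0.001,0,0.04],[-0.007,0.002,0.02,0,0.001,0,0.04],[-0.007,0.003,0.02,0,0.001,0,0.04],[-0.007,0.004,0.02,0,0.001,0,0.04],[-0.005,0.004,0.015,0,0.001,0,0.04],[-0.003,0.003,0.01,0,0.001,0,0.04],[0,0.002,0.005,0,0,0,0.04],[0,0,0,0,0,0,0.04],[0,0,0,0,0,0,0.04]])

```text
clock: 7.3
position: [438.9, -122.2, 68.6]
ee_rot: [0.041, 0.706, -0.706, -0.039]
contact_force: [-0.6, -0.3, 0.4]
gripper_width: 47.4
```

```bash
python3 g.py 434.6 -127.8 40 173.1; python3 g.py 434.6 -127.8 28 173.1
```

```text
pos [ 438.9 -122.2   68.6] F [-0.6 -0.3  0.4] w 47.4 t 7.3
delta m [0.0037 0.0286 0.0061] rot [ 0.0009  0.0075 -0.0025] deg 0.5
pos [ 438.9 -122.2   68.6] F [-0.6 -0.3  0.4] w 47.4 t 7.3
delta m [0.0037 0.0406 0.0061] rot [ 0.0009  0.0075 -0.0025] deg 0.5
```

Request:
play_rows(series=[[0.002,0.005,0.003,0,0.003,-0.001,0.04],[0.002,0.008,0.003,0,0.003,-0.001,0.04],[0,0.008,0,0,0.001,0,0.04],[0,0.008,0,0,0,0,0.04],[0,0.005,0,0,0,0,0.04],[0,0.003,0,0,0,0,0.04],[0,0,0,0,0,0,0.04],[0,0,0,0,0,0,0.04]])

```text
clock: 8.1
position: [433.5, -126.4, 28.1]
ee_rot: [0.041, 0.706, -0.706, -0.042]
contact_force: [-0.7, 0.9, -0.2]
gripper_width: 47.7
```

```bash
python3 g.py 434.6 -127.8 28 173.1
```

```text
pos [ 433.5 -126.4   28.1] F [-0.7  0.9 -0.2] w 47.7 t 8.1
delta m [-0.0012  0.0001  0.0012] rot [0.0008 0.0034 0.0006] deg 0.2
```

Request:
play_rows(series=[[-0.0012,0.0012,0,0,0.002,0,0.04],[0,0,-0.003,0,0,0,0.04],[0,0,-0.005,0,0,0,0.04],[0,0,-0.006,0,0,0,0.04],[0,0,-0.006,0,0,0,0.04],[0,0,-0.005,0,0,0,0.04],[0,0,-0.003,0,0,0,0.04],[0,0,0,0,0,0,0.04],[0,0,0,0,0,0,0.04]])

```text
clock: 9.0
position: [438.3, -97.6, 27.5]
ee_rot: [-0.042, -0.706, 0.706, 0.042]
contact_force: [0.4, -5.3, -1.0]
gripper_width: 47.7
```

```bash
python3 g.py 440 -83.2 27.2 173.1; python3 -c "
from h import *
d=get_image('wrist');cv2.imwrite('pics/w3.png',cv2.cvtColor(d['color'],cv2.COLOR_RGB2BGR))
d=get_image('top');o=d['color'][225:300,255:345];a=cv2.resize(o,None,fx=5,fy=5,interpolation=2)
w=cv2.imread('pics/w3.png'); a=cv2.cvtColor(a,cv2.COLOR_RGB2BGR); c=np.zeros((420,800,3),np.uint8); c[:375,:350]=a[:,:350]; c[:,350:]=w[:,100:550]; cv2.imwrite('pics/c3.png',c)"
```

```text
pos [438.3 -97.6  27.5] F [ 0.4 -5.3 -1. ] w 47.7 t 9.0
delta m [-0.      0.0003 -0.0145] rot [-0.001   0.0021  0.0003] deg 0.1
```

View pics/c3.png

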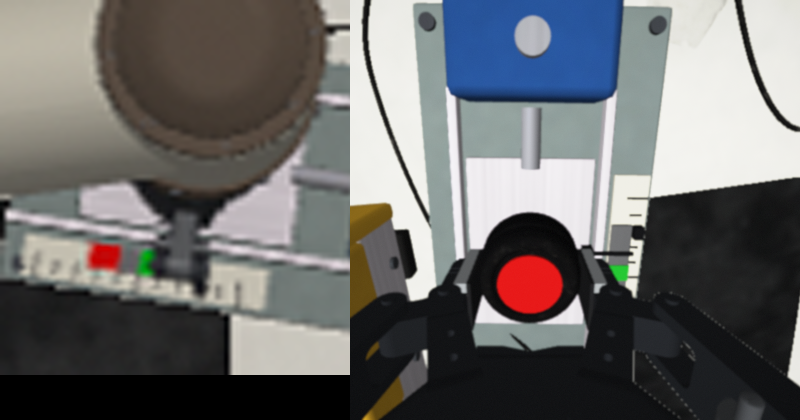

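Request:
play_rows(series=[[0,0,-0.003,0,0.001,0,0.04],[0,0,-0.004,0,0.001,0,0.04],[0,0,-0.004,0,0,0,0.04],[0,0,-0.003,0,0,0,0.04],[0,0,0,0,0,0,0.04],[0,0,0,0,0,0,0.04],[0,0,0,0,0,0,0.04]])

```text
clock: 9.8
position: [439.8, -85.5, 27.6]
ee_rot: [-0.043, -0.705, 0.707, 0.043]
contact_force: [-0.4, -5.7, -1.5]
gripper_width: 47.8
```

```bash
python3 g.py 440 -83.2 27.2 173.1
cat > nd.py <<'E'
from h import *
# needle vs green/red in the wrist picture; gauge frame at ptr home
def needle(d,n=0):
    im=d['color'];hsv=cv2.cvtColor(im,cv2.COLOR_RGB2HSV)
    y=np.radians(83.1); ax=np.array([np.cos(y),np.sin(y),0]); ay=np.array([-ax[1],ax[0],0]); o=np.array([435.8,-117.9,0])
    prof=lambda gy,z,ch: np.array([cv2.getRectSubPix(ch.astype(np.float32),(1,1),tuple(proj(d,[o+ax*x+ay*gy+[0,0,z]])[0].tolist()))[0,0] for x in np.arange(-15,80,.5)])
    xs=np.arange(-15,80,.5); out={}
    g=prof(52,11.5,((hsv[...,0]>45)&(hsv[...,0]<75)&(hsv[...,1]>120)).astype(float)); out['green']=(xs[g>.5].min(),xs[g>.5].max()) if (g>.5).any() else None
    r=prof(52,11.5,(((hsv[...,0]<8)|(hsv[...,0]>172))&(hsv[...,1]>150)).astype(float)); out['red']=(xs[r>.5].min(),xs[r>.5].max()) if (r>.5).any() else None
    for gy in (46,52,57):
        v=prof(gy,12,hsv[...,2].astype(float)); out['dark%d'%gy]=xs[v<75].tolist()
    return out
if __name__=='__main__': print(needle(get_image('wrist')))
E
python3 nd.py; python3 -c "
from h import *
d=get_image('wrist');o=d['color'][200:340,420:520];cv2.imwrite('pics/w4.png',cv2.cvtColor(cv2.resize(o,None,fx=4,fy=4,interpolation=2),cv2.COLOR_RGB2BGR))"
```

```text
pos [439.8 -85.5  27.6] F [-0.4 -5.7 -1.5] w 47.8 t 9.8
delta m [ 0.0001  0.0004 -0.0023] rot [-0.0025 -0.0016  0.0007] deg 0.2
{'green': (np.float64(31.0), np.float64(41.0)), 'red': None, 'dark46': [34.5, 35.0, 35.5, 36.0, 42.0, 42.5, 43.0, 43.5, 44.0, 44.5, 45.0, 45.5, 46.0, 46.5, 47.0, 47.5, 48.0, 48.5, 49.0, 49.5, 50.0, 50.5, 51.0, 51.5, 52.0, 52.5, 53.0, 57.5, 58.0, 58.5, 59.0, 59.5, 60.0, 60.5, 61.0, 61.5, 62.0, 62.5, 63.0, 63.5, 64.0, 64.5, 65.0, 65.5, 66.0, 66.5, 67.0, 67.5, 68.0, 68.5, 69.0, 69.5, 70.0, 70.5, 71.0, 71.5, 72.0, 72.5, 73.0, 73.5, 74.0, 74.5, 75.0, 75.5, 76.0, 76.5, 77.0, 77.5, 78.0, 78.5, 79.0, 79.5], 'dark52': [35.0, 35.5, 36.0, 52.0, 52.5, 53.0, 53.5, 54.0, 54.5, 55.0, 55.5, 56.0, 56.5, 57.0, 57.5, 58.0, 58.5, 59.0, 59.5, 60.0, 60.5, 61.0, 61.5, 62.0, 62.5, 63.0, 63.5, 64.0, 64.5, 65.0, 65.5, 66.0, 66.5, 67.0, 67.5, 68.0, 68.5, 69.0, 69.5, 70.0, 70.5, 71.0, 71.5, 72.0, 72.5, 73.0, 73.5, 74.0, 74.5, 75.0, 75.5, 76.0, 76.5, 77.0, 77.5, 78.0, 78.5, 79.0, 79.5], 'dark57': [35.0, 35.5, 36.0, 58.0, 58.5, 59.0, 59.5, 60.0, 60.5, 61.0, 61.5, 62.0, 62.5, 63.0, 63.5, 64.0, 64.5, 65.0, 65.5, 66.0, 66.5, 67.0, 67.5, 68.0, 68.5, 69.0, 69.5, 70.0, 70.5, 71.0, 71.5, 72.0, 72.5, 73.0, 73.5, 74.0, 74.5, 75.0, 75.5, 76.0, 76.5, 77.0, 77.5, 78.0, 78.5, 79.0, 79.5]}
```

View pics/w4.png

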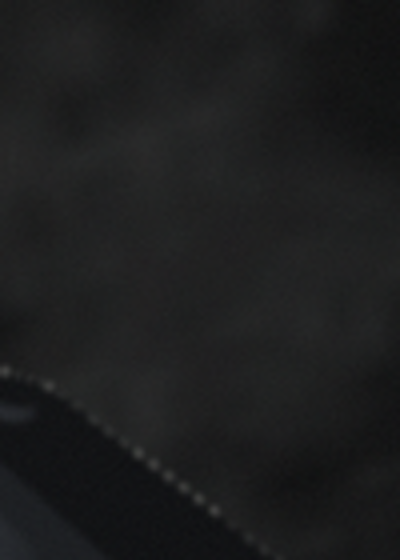

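Request:
play_rows(series=[[0,0,0,0,0,0,0.04],[0,0,0,0,0,0,0.04],[0,0,0,0,0,0,0.04],[0,0,0,0,0,0,0.04],[0,0,0,0,0,0,0.04],[0,0,0,0,0,0,0.04],[0,0,0,0,0,0,0.04],[0,0,0,0,0,0,0.04],[0,0,0,0,0,0,0.04],[0,0,0,0,0,0,0.04]])

```text
clock: 10.9
position: [439.3, -89.0, 27.6]
ee_rot: [-0.043, -0.704, 0.707, 0.044]
contact_force: [0.2, -6.7, -1.3]
gripper_width: 47.6
```

Request:
play_rows(series=[[0,0,0,0,0,0,0.04],[0,0,0,0,0,0,0.04],[0,0,0,0,0,0,0.04],[0,0,0,0,0,0,0.04],[0,0,0,0,0,0,0.04],[0,0,0,0,0,0,0.04],[0,0,0,0,0,0,0.04],[0,0,0,0,0,0,0.04],[0,0,0,0,0,0,0.04],[0,0,0,0,0,0,0.04]])

```text
clock: 11.9
position: [438.9, -92.2, 27.6]
ee_rot: [-0.043, -0.703, 0.708, 0.045]
contact_force: [0.2, -5.6, -2.2]
gripper_width: 47.3
```

Request:
play_rows(series=[[0,0,0,0,0,0,0.04],[0,0,0,0,0,0,0.04],[0,0,0,0,0,0,0.04],[0,0,0,0,0,0,0.04],[0,0,0,0,0,0,0.04]])

```text
clock: 12.4
position: [438.7, -93.6, 27.6]
ee_rot: [-0.043, -0.703, 0.708, 0.045]
contact_force: [-0.2, -5.1, -1.2]
gripper_width: 48.0
```

```bash
python3 g.py 434.6 -127.8 27.5 173.1; sed -i "s/xs\[v<75\].tolist()/xs[v<75][:6].tolist()/" nd.py; python3 nd.py
```

```text
pos [438.7 -93.6  27.6] F [-0.2 -5.1 -1.2] w 48.0 t 12.4
delta m [-0.0002  0.0004  0.0344] rot [-0.0073 -0.0047  0.0025] deg 0.5
{'green': (np.float64(31.5), np.float64(41.5)), 'red': None, 'dark46': [26.5, 27.0, 27.5, 28.0, 34.0, 34.5], 'dark52': [26.0, 26.5, 27.0, 27.5, 28.0, 28.5], 'dark57': [26.0, 26.5, 27.0, 27.5, 28.0, 28.5]}
```

Request:
play_rows(series=[[0,0,-0.003,-0.001,-0.001,0,0.04],[0,0,-0.004,-0.001,-0.001,0,0.04],[0,0,-0.002,0,0,0,0.04],[0,0,-0.00035,0,0,0,0.04],[0,0,-0.00035,0,0,0,0.04],[0,0,-0.00035,0,0,0,0.04],[0,0,-0.00035,0,0,0,0.04],[0,0,-0.00035,0,0,0,0.04]])

```text
clock: 13.25
position: [439.8, -85.5, 27.7]
ee_rot: [-0.043, -0.703, 0.708, 0.045]
contact_force: [1.0, -5.5, -2.0]
gripper_width: 47.9
```

```bash
python3 g.py 439.8 -85.5 27.5 173.1;  python3 nd.py
```

```text
pos [439.8 -85.5  27.7] F [ 1.  -5.5 -2. ] w 47.9 t 13.25
delta m [-0.      0.0002  0.    ] rot [-0.0071 -0.0035  0.003 ] deg 0.5
{'green': (np.float64(31.5), np.float64(41.0)), 'red': None, 'dark46': [34.5, 35.0, 35.5, 36.0, 42.0, 42.5], 'dark52': [34.5, 35.0, 35.5, 36.0, 52.0, 52.5], 'dark57': [34.5, 35.0, 35.5, 36.0, 58.5, 59.0]}
```

Request:
play_rows(series=[[0,0,-0.00035,-0.0002,0,0,0.04],[0,0,-0.00035,-0.0002,0,0,0.04],[0,0,-0.00035,-0.0002,0,0,0.04],[0,0,-0.00035,-0.0002,0,0,0.04],[0,0,-0.00035,-0.0002,0,0,0.04],[0,0,-0.00035,-0.0002,0,0,0.04],[0,0,-0.00035,-0.0002,0,0,0.04],[0,0,-0.00035,-0.0002,0,0,0.04],[0,0,-0.00035,-0.0002,0,0,0.04],[0,0,-0.00035,-0.0002,0,0,0.04]])

```text
clock: 14.3
position: [439.8, -85.6, 27.7]
ee_rot: [-0.043, -0.703, 0.708, 0.046]
contact_force: [0.4, -5.8, -1.5]
gripper_width: 47.8
```

Request:
play_rows(series=[[0,0,-0.00035,-0.0002,0,0,0.04],[0,0,-0.00035,-0.0002,0,0,0.04],[0,0,-0.00035,-0.0002,0,0,0.04],[0,0,-0.00035,-0.0002,0,0,0.04],[0,0,-0.00035,-0.0002,0,0,0.04],[0,0,-0.00035,-0.0002,0,0,0.04],[0,0,-0.00035,-0.0002,0,0,0.04],[0,0,-0.00035,-0.0002,0,0,0.04],[0,0,-0.00035,-0.0002,0,0,0.04],[0,0,-0.00035,-0.0002,0,0,0.04]])

```text
clock: 15.3
position: [439.8, -85.8, 27.7]
ee_rot: [-0.042, -0.703, 0.709, 0.046]
contact_force: [0.7, -5.9, -1.8]
gripper_width: 47.9
```

Request:
play_rows(series=[[0,0,-0.00035,-0.0002,0,0,0.04],[0,0,-0.00035,-0.0002,0,0,0.04],[0,0,-0.00035,-0.0002,0,0,0.04],[0,0,-0.00035,-0.0002,0,0,0.04],[0,0,-0.00035,-0.0002,0,0,0.04]])

```text
clock: 15.8
position: [439.8, -85.8, 27.7]
ee_rot: [-0.042, -0.703, 0.709, 0.046]
contact_force: [0.6, -5.2, -1.9]
gripper_width: 47.6
```

```bash
python3 g.py 434.6 -127.8 27.5 173.1;  python3 nd.py; python3 -c "
from h import *
print(caps(get_image('top')),caps(get_image('side')))"
```

```text
pos [439.8 -85.8  27.7] F [ 0.6 -5.2 -1.9] w 47.6 t 15.8
delta m [-0.0001  0.0005  0.0423] rot [-0.0085 -0.005   0.0051] deg 0.6
{'green': (np.float64(31.0), np.float64(41.0)), 'red': None, 'dark46': [34.0, 34.5, 35.0, 35.5, 42.0, 42.5], 'dark52': [34.0, 34.5, 35.0, 35.5, 51.5, 52.0], 'dark57': [34.5, 35.0, 35.5, 58.0, 58.5, 59.0]}
{} {'yellow': [([425.9, 146.6], np.float64(33.4))]}
```

Request:
play_rows(series=[[0,0,0.003,0,0,0,0.04],[0,0,0.005,0,0,0,0.04],[0,0,0.006,0,0,0,0.04],[0,0,0.006,0,0,0,0.04],[0,0,0.006,0,0,0,0.04],[0,0,0.006,0,0,0,0.04],[0,0,0.005,0,0,0,0.04],[0,0,0.003,0,0,0,0.04],[0,0,0,0,0,0,0.04],[0,0,0,0,0,0,0.04]])

```text
clock: 16.95
position: [435.3, -128.1, 28.2]
ee_rot: [-0.044, -0.703, 0.708, 0.046]
contact_force: [-0.1, -0.1, -0.7]
gripper_width: 47.9
```

```bash
python3 g.py 434.6 -127.8 110 173.1;  python3 nd.py
```

```text
pos [ 435.3 -128.1   28.2] F [-0.1 -0.1 -0.7] w 47.9 t 16.95
delta m [ 0.0009 -0.0817  0.0003] rot [-0.0065 -0.0067  0.0026] deg 0.6
{'green': None, 'red': None, 'dark46': [0.5, 1.0, 1.5, 2.0, 2.5, 3.0], 'dark52': [2.5, 3.0, 3.5, 4.0, 4.5, 5.0], 'dark57': [2.5, 3.0, 3.5, 4.0, 4.5, 5.0]}
```

Request:
play_rows(series=[[0,-0.01,0,-0.002,-0.002,0.001,0.04],[0,-0.02,0,-0.002,-0.002,0.001,0.04],[0,-0.025,0,-0.002,-0.002,0,0.04],[0,-0.02,0,0,0,0,0.04],[-0.01,-0.005,-0.01,0,0,0,0.04],[-0.018,0,-0.02,0,0,0,0.04],[-0.02,0,-0.028,0,0,0,0.04],[-0.02,0,-0.028,0,0,0,0.04],[-0.02,0,-0.028,0,0,0,0.04],[-0.015,0,-0.02,0,0,0,0.04]])

```text
clock: 18.0
position: [557.7, -0.2, 115.2]
ee_rot: [0.043, 0.707, -0.705, -0.042]
contact_force: [-0.1, -0.8, -0.2]
gripper_width: 47.2
```

Request:
play_rows(series=[[-0.01,0,-0.013,0,0,0,0.04],[0,0,-0.005,0,0,0,0.04],[0,0,0,0,0,0,0.04],[0,0,0,0,0,0,0.04]])

```text
clock: 18.4
position: [572.0, 21.8, 113.7]
ee_rot: [0.041, 0.707, -0.705, -0.041]
contact_force: [0.0, -0.5, 0.2]
gripper_width: 47.6
```

```bash
python3 g.py 590.2 44.4 100 173.1; python3 -c "
from h import *
d=snap('wrist','w5.png')"
```

```text
pos [572.   21.8 113.7] F [ 0.  -0.5  0.2] w 47.6 t 18.4
delta m [-0.0155  0.0137 -0.0245] rot [ 0.0023  0.0048 -0.0005] deg 0.3
```

View pics/w5.png

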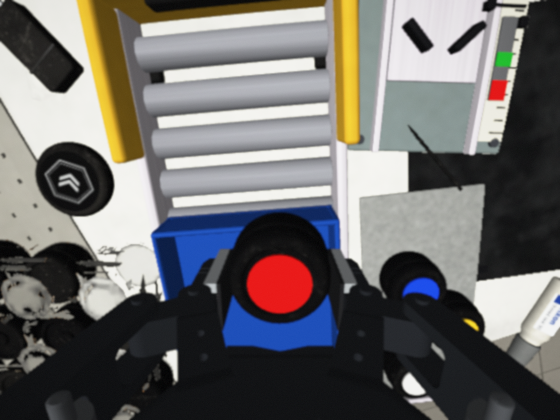

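Run:
```python
from h import *
d=get_image('wrist')
a,b=[plane(d,q,71) for q in((153,231),(337,207))]; print(a,b,np.linalg.norm(a-b))
v=(b-a)/np.linalg.norm(b-a); print('tote y axis yaw',np.degrees(np.arctan2(-v[0],v[1]))+0) 
print('yaxis from edge', [v[1],-v[0]]); n=np.array([v[1],-v[0],0]); n*=np.sign(n[1]); print('ctr',(a+b)/2+122.5*n, np.degrees(np.arctan2(n[1],n[0])))
for q in((178,238),(335,222)): print(plane(d,q,71))
print(caps(d))
```

```text
[656.89368262  11.15262967  71.        ] [531.90302148   8.5278651   71.        ] 125.0182177125515
tote y axis yaw 91.20301652994176
yaxis from edge [np.float64(-0.02099505668711697), np.float64(0.999779579504755)]
ctr [591.82645761 132.31324587  71.        ] 91.20301652994176
[640.99033663  18.10556482  71.        ]
[533.85655124  18.84353742  71.        ]
{}
```

Request:
play_rows(series=[[-0.005,0.003,-0.006,0,0.002,0,0.04],[-0.006,0.005,-0.008,0,0.002,0,0.04],[-0.004,0.005,-0.006,0,0,0,0.04],[-0.001,0.005,-0.002,0,0,0,0.04],[0,0,0,0,0,0,0.04],[0,0,0,0,0,0,0.04]])

```text
clock: 19.1
position: [591.2, 41.6, 94.1]
ee_rot: [0.043, 0.707, -0.705, -0.043]
contact_force: [0.2, -1.6, 0.9]
gripper_width: 47.8
```

```bash
python3 g.py 592 44 53.5 173.1
```

```text
pos [591.2  41.6  94.1] F [ 0.2 -1.6  0.9] w 47.8 t 19.1
delta m [-0.0006  0.0406 -0.0024] rot [ 0.0021 -0.0025  0.0001] deg 0.2
```

Request:
play_rows(series=[[0,0.005,-0.002,0.001,-0.001,0,0.04],[0,0.008,-0.001,0,0,0,0.04],[0,0.008,0,0,0,0,0.04],[0,0.008,0,0,0,0,0.04],[0,0.006,0,0,0,0,0.04],[0,0.003,0,0,0,0,0.04],[0,0,0,0,0,0,0.04],[0,0,0,0,0,0,0.04]])

```text
clock: 19.9
position: [591.2, 44.4, 52.9]
ee_rot: [0.043, 0.706, -0.706, -0.043]
contact_force: [-0.6, -0.2, 0.3]
gripper_width: 48.0
```

```bash
python3 g.py 592 44 53.3 173.1
```

```text
pos [591.2  44.4  52.9] F [-0.6 -0.2  0.3] w 48.0 t 19.9
delta m [-0.0009 -0.0004  0.0003] rot [ 0.0006 -0.0016  0.0005] deg 0.1
```

Request:
play_rows(series=[[0,0,0,0,0,0,0.064],[0,0,0,0,0,0,0.064],[0,0,0,0,0,0,0.064],[0,-0.01,0,0,0,0,0.064],[0,-0.02,0,0,0,0,0.064],[0,-0.02,0,0,0,0,0.075],[0,-0.015,0,0,0,0,0.075],[0.015,0,-0.006,0,0,0,0.075],[0.025,0,-0.012,0,0,0,0.075],[0.03,0,-0.014,0,0,0,0.075]])

```text
clock: 20.9
position: [528.7, 84.5, 125.4]
ee_rot: [0.047, 0.707, -0.705, -0.042]
contact_force: [0.2, 0.6, 0.7]
gripper_width: 75.4
```

Request:
play_rows(series=[[0.03,0,-0.014,0,0,0,0.075],[0.03,0,-0.014,0,0,0,0.075],[0.02,0,-0.01,0,0,0,0.075],[0.01,0,-0.004,0,0,0,0.075],[0,0,0,0,0,0,0.075],[0,0,0,0,0,0,0.075]])

```text
clock: 21.5
position: [441.0, 140.7, 129.9]
ee_rot: [0.048, 0.708, -0.703, -0.038]
contact_force: [-0.0, 0.3, -0.1]
gripper_width: 75.1
```

```bash
python3 g.py 424.5 147 60 173.1; python3 -c "
from h import *
d=snap('wrist','w6.png');print(caps(d,hi=3000))
d=get_image('top');print(caps(d,z=75,lo=40),caps(d,lo=40));d=get_image('side');print(caps(d,lo=40))
cv2.imwrite('pics/s6.png',cv2.cvtColor(d['color'][90:300,60:340],cv2.COLOR_RGB2BGR))"
```

```text
pos [441.  140.7 129.9] F [-0.   0.3 -0.1] w 75.1 t 21.5
delta m [ 0.0182  0.0697 -0.0036] rot [ 0.0085 -0.002  -0.0141] deg 0.9
{'red': [([619.6, 40.6], np.float64(37.6))], 'yellow': [([423.9, 147.9], np.float64(31.6))], 'blue': [([461.5, 102.3], np.float64(31.0))], 'white': [([460.3, 199.6], np.float64(30.3))]}
{'red': [([590.1, 43.8], np.float64(31.2))], 'yellow': [([418.8, 138.7], np.float64(25.8))], 'blue': [([455.6, 96.2], np.float64(30.6))]} {'red': [([598.4, 47.0], np.float64(32.1))], 'yellow': [([422.5, 144.6], np.float64(26.5))], 'blue': [([460.3, 100.9], np.float64(31.4))]}
{'yellow': [([425.9, 146.5], np.float64(33.4))]}
```

Request:
play_rows(series=[[0.005,0.008,-0.001,0.003,0,-0.004,0.075],[0.006,0.012,-0.002,0.003,0,-0.004,0.075],[0.005,0.015,-0.001,0.002,0,-0.004,0.075],[0.002,0.012,0,0,0,-0.002,0.075],[0,0.01,0,0,0,0,0.075],[0,0.005,0,0,0,0,0.075],[0,0,0,0,0,0,0.075],[0,0,0,0,0,0,0.075]])

```text
clock: 22.45
position: [424.9, 144.7, 61.3]
ee_rot: [-0.045, -0.704, 0.707, 0.048]
contact_force: [0.4, 0.2, -0.5]
gripper_width: 74.8
```

```bash
python3 g.py 424.3 147.4 19 173.1
```

```text
pos [424.9 144.7  61.3] F [ 0.4  0.2 -0.5] w 74.8 t 22.45
delta m [ 0.0007  0.0423 -0.0027] rot [-0.0037 -0.0103  0.0042] deg 0.7
```

Request:
play_rows(series=[[0,0.005,-0.002,-0.002,-0.005,0.002,0.075],[0,0.01,-0.001,-0.001,-0.004,0.002,0.075],[0,0.01,0,0,0,0,0.075],[0,0.008,0,0,0,0,0.075],[0,0.005,0,0,0,0,0.075],[0,0.003,0,0,0,0,0.075],[0,0,0,0,0,0,0.075],[0,0,0,0,0,0,0.075]])

```text
clock: 23.25
position: [427.2, 149.2, 19.2]
ee_rot: [0.044, 0.707, -0.705, -0.041]
contact_force: [-0.4, -0.2, 0.1]
gripper_width: 74.8
```

```bash
python3 g.py 424.3 147.4 19 173.1
```

```text
pos [427.2 149.2  19.2] F [-0.4 -0.2  0.1] w 74.8 t 23.25
delta m [0.0027 0.0002 0.0022] rot [ 0.0032 -0.0004 -0.004 ] deg 0.3
```

Request:
play_rows(series=[[0.0015,0,0.001,0.002,0,-0.002,0.075],[0.001,0,0.001,0.001,0,-0.001,0.075],[0,0,0,0,0,0,0.075],[0,0,0,0,0,0,0.04],[0,0,0,0,0,0,0.04],[0,0,0,0,0,0,0.04],[0,0,0,0,0,0,0.04],[0,0,0,0,0,0,0.04],[0,0,0,0,0,0,0.04],[0,0,0,0,0,0,0.04]])

```text
clock: 24.25
position: [424.9, 147.9, 20.8]
ee_rot: [0.044, 0.706, -0.705, -0.042]
contact_force: [-0.8, -0.6, 1.7]
gripper_width: 47.6
```

Request:
play_rows(series=[[0,-0.01,0,0,0,0,0.04],[0,-0.02,0,0,0,0,0.04],[0,-0.02,0,0,0,0,0.04],[0,-0.01,0,0,0,0,0.04],[-0.002,0,0.01,0,0,0,0.04],[-0.004,0,0.02,0,0,0,0.04],[-0.004,0,0.03,0,0,0,0.04],[-0.005,0,0.03,0,0,0,0.04],[-0.005,0,0.03,0,0,0,0.04],[-0.005,0,0.03,0,0,0,0.04]])

```text
clock: 25.25
position: [430.8, -9.2, 84.4]
ee_rot: [0.041, 0.707, -0.705, -0.039]
contact_force: [1.1, 0.3, -0.5]
gripper_width: 47.2
```

Request:
play_rows(series=[[-0.005,0,0.03,0,0,0,0.04],[-0.004,0,0.03,0,0,0,0.04],[-0.004,0,0.02,0,0,0,0.04],[-0.002,0,0.01,0,0,0,0.04],[0,0,0,0,0,0,0.04],[0,0,0,0,0,0,0.04]])

```text
clock: 25.85
position: [430.7, -109.4, 82.3]
ee_rot: [0.042, 0.706, -0.705, -0.044]
contact_force: [0.2, 0.3, -0.5]
gripper_width: 48.0
```

```bash
python3 g.py 434.6 -127.8 60 173.1;python3 nd.py
```

```text
pos [ 430.7 -109.4   82.3] F [ 0.2  0.3 -0.5] w 48.0 t 25.85
delta m [-0.0062  0.0223  0.0178] rot [ 0.0009 -0.0012  0.0038] deg 0.2
{'green': (np.float64(31.5), np.float64(32.5)), 'red': None, 'dark46': [1.5, 2.0, 2.5, 33.0, 33.5, 34.0], 'dark52': [1.5, 2.0, 44.5, 45.0, 45.5, 46.0], 'dark57': [1.5, 2.0, 56.5, 57.0, 57.5, 58.0]}
```

Request:
play_rows(series=[[-0.003,0.002,0.006,0,0,0,0.04],[-0.002,0.004,0.007,0,0,0.001,0.04],[-0.001,0.006,0.004,0,0,0.001,0.04],[0,0.005,0.001,0,0,0.001,0.04],[0,0.004,0,0,0,0,0.04],[0,0,0,0,0,0,0.04],[0,0,0,0,0,0,0.04]])

```text
clock: 26.6
position: [434.8, -127.0, 58.8]
ee_rot: [0.04, 0.706, -0.706, -0.042]
contact_force: [-0.1, -0.8, 0.1]
gripper_width: 47.7
```

```bash
python3 g.py 434.6 -127.8 29.3 173.1
```

```text
pos [ 434.8 -127.    58.8] F [-0.1 -0.8  0.1] w 47.7 t 26.6
delta m [0.     0.0295 0.0008] rot [0.0008 0.0042 0.0019] deg 0.3
```

Request:
play_rows(series=[[0,0.005,0.001,0,0.002,0.001,0.04],[0,0.008,0,0,0.001,0,0.04],[0,0.007,0,0,0,0,0.04],[0,0.005,0,0,0,0,0.04],[0,0.003,0,0,0,0,0.04],[0,0,0,0,0,0,0.04],[0,0,0,0,0,0,0.04]])

```text
clock: 27.3
position: [435.0, -127.8, 28.8]
ee_rot: [0.042, 0.706, -0.706, -0.042]
contact_force: [0.1, 0.1, 3.3]
gripper_width: 47.7
```

```bash
python3 g.py 439.8 -85.5 29.0 173.1
```

```text
pos [ 435.  -127.8   28.8] F [0.1 0.1 3.3] w 47.7 t 27.3
delta m [ 0.0003 -0.0002 -0.0426] rot [0.0006 0.002  0.0004] deg 0.1
```

Request:
play_rows(series=[[0,-0.0005,-0.003,0,0.001,0,0.04],[0,0,-0.005,0,0,0,0.04],[0,0,-0.006,0,0,0,0.04],[0,0,-0.006,0,0,0,0.04],[0,0,-0.006,0,0,0,0.04],[0,0,-0.005,0,0,0,0.04],[0,0,-0.005,0,0,0,0.04],[0,0,-0.004,0,0,0,0.04],[0,0,-0.002,0,0,0,0.04],[0,0,-0.0003,0,0,0,0.04]])

```text
clock: 28.3
position: [440.5, -83.8, 29.5]
ee_rot: [-0.042, -0.705, 0.707, 0.042]
contact_force: [2.4, -5.5, -0.8]
gripper_width: 47.3
```

```bash
python3 g.py 439.8 -85.5 29.0 173.1; python3 nd.py
```

```text
pos [440.5 -83.8  29.5] F [ 2.4 -5.5 -0.8] w 47.3 t 28.3
delta m [0.0005 0.0005 0.0018] rot [-0.0025  0.0022  0.0004] deg 0.2
{'green': (np.float64(31.0), np.float64(41.0)), 'red': (np.float64(51.5), np.float64(54.5)), 'dark46': [35.0, 35.5, 36.0, 36.5, 44.5, 45.0], 'dark52': [35.5, 36.0, 36.5, 55.0, 55.5, 56.0], 'dark57': [35.5, 36.0, 36.5, 61.0, 61.5, 62.0]}
```

Request:
play_rows(series=[[0,0,-0.00035,-0.0002,0,0,0.04],[0,0,-0.00035,-0.0002,0,0,0.04],[0,0,-0.00035,-0.0002,0,0,0.04],[0,0,-0.00035,-0.0002,0,0,0.04],[0,0,-0.00035,-0.0002,0,0,0.04],[0,0,-0.00035,-0.0002,0,0,0.04],[0,0,-0.00035,-0.0002,0,0,0.04],[0,0,-0.00035,-0.0002,0,0,0.04],[0,0,-0.00035,-0.0002,0,0,0.04],[0,0,-0.00035,-0.0002,0,0,0.04]])

```text
clock: 29.35
position: [440.9, -81.0, 29.6]
ee_rot: [-0.041, -0.704, 0.708, 0.042]
contact_force: [1.1, -6.6, -0.8]
gripper_width: 47.7
```

Request:
play_rows(series=[[0,0,-0.00035,-0.0002,0,0,0.04],[0,0,-0.00035,-0.0002,0,0,0.04],[0,0,-0.00035,-0.0002,0,0,0.04],[0,0,-0.00035,-0.0002,0,0,0.04],[0,0,-0.00035,-0.0002,0,0,0.04],[0,0,-0.00035,-0.0002,0,0,0.04],[0,0,-0.00035,-0.0002,0,0,0.04],[0,0,-0.00035,-0.0002,0,0,0.04],[0,0,-0.00035,-0.0002,0,0,0.04],[0,0,-0.00035,-0.0002,0,0,0.04]])

```text
clock: 30.35
position: [441.1, -79.1, 29.8]
ee_rot: [-0.04, -0.703, 0.709, 0.043]
contact_force: [0.8, -7.4, -0.3]
gripper_width: 47.5
```

Request:
play_rows(series=[[0,0,-0.00035,-0.0002,0,0,0.04],[0,0,-0.00035,-0.0002,0,0,0.04],[0,0,-0.00035,-0.0002,0,0,0.04],[0,0,-0.00035,-0.0002,0,0,0.04],[0,0,-0.00035,-0.0002,0,0,0.04],[0,0,-0.00035,-0.0002,0,0,0.04]])

```text
clock: 30.95
position: [441.2, -78.5, 29.9]
ee_rot: [-0.039, -0.702, 0.71, 0.043]
contact_force: [1.2, -7.4, -0.2]
gripper_width: 47.6
```

```bash
python3 nd.py; python3 g.py 434.6 -127.8 29.3 173.1
```

```text
{'green': (np.float64(31.5), np.float64(40.5)), 'red': (np.float64(51.5), np.float64(60.5)), 'dark46': [40.0, 40.5, 41.0, 41.5, 50.0, 50.5], 'dark52': [40.0, 40.5, 41.0, 41.5, 42.0, 60.0], 'dark57': [40.0, 40.5, 41.0, 41.5, 42.0, 66.0]}
pos [441.2 -78.5  29.9] F [-0.1 -7.6 -0.4] w 47.6 t 31.0
delta m [0.0009 0.0012 0.0498] rot [-0.0119  0.0045  0.0047] deg 0.8
```

Request:
play_rows(series=[[0,0,0.002,-0.003,0.001,0.001,0.04],[0,0,0.002,-0.003,0.001,0.001,0.04],[0,0,0.001,-0.002,0,0,0.04],[0,0,-0.0003,0,0,0,0.04],[0,0,-0.0003,0,0,0,0.04],[0,0,-0.0003,0,0,0,0.04],[0,0,-0.0003,0,0,0,0.04],[0,0,-0.0003,0,0,0,0.04]])

```text
clock: 31.8
position: [440.7, -82.8, 29.7]
ee_rot: [-0.04, -0.703, 0.708, 0.043]
contact_force: [1.2, -6.9, -0.4]
gripper_width: 47.4
```

Request:
play_rows(series=[[0,0,-0.0003,0,0,0,0.04],[0,0,-0.0003,0,0,0,0.04],[0,0,-0.0003,0,0,0,0.04]])

```text
clock: 32.1
position: [440.7, -82.2, 29.7]
ee_rot: [-0.04, -0.703, 0.709, 0.043]
contact_force: [1.4, -6.5, -0.2]
gripper_width: 47.7
```

```bash
python3 nd.py; python3 g.py 440.3 -84.5 29.3 173.1
```

```text
{'green': (np.float64(31.5), np.float64(41.5)), 'red': (np.float64(51.0), np.float64(56.5)), 'dark46': [36.5, 37.0, 37.5, 38.0, 46.0, 46.5], 'dark52': [36.5, 37.0, 37.5, 38.0, 56.5, 57.0], 'dark57': [36.5, 37.0, 37.5, 38.0, 62.5, 63.0]}
pos [440.8 -82.1  29.7] F [ 0.8 -6.4 -0.3] w 47.8 t 32.15
delta m [0.0002 0.0005 0.0024] rot [-0.0087  0.0037  0.0043] deg 0.6
```

Request:
play_rows(series=[[0,0,-0.0001,0,0,0,0.04],[0,0,-0.0001,0,0,0,0.04],[0,0,-0.0001,0,0,0,0.04],[0,0,-0.0001,0,0,0,0.04],[0,0,-0.0001,0,0,0,0.04],[0,0,-0.0001,0,0,0,0.04],[0,0,-0.0001,0,0,0,0.04],[0,0,-0.0001,0,0,0,0.04]])

```text
clock: 32.95
position: [440.8, -82.0, 29.8]
ee_rot: [-0.039, -0.702, 0.71, 0.043]
contact_force: [1.3, -6.7, -0.6]
gripper_width: 47.2
```

Steady; continue, then back off.

Request:
play_rows(series=[[0,0,-0.0001,0,0,0,0.04],[0,0,-0.0001,0,0,0,0.04],[0,0,-0.0001,0,0,0,0.04],[0,0,-0.0001,0,0,0,0.04],[0,0,-0.0001,0,0,0,0.04],[0,0,-0.0001,0,0,0,0.04],[0,0,-0.0001,0,0,0,0.04],[0,0,-0.0001,0,0,0,0.04],[0,0,-0.0001,0,0,0,0.04],[0,0,-0.0001,0,0,0,0.04]])

```text
clock: 33.95
position: [440.8, -81.8, 29.9]
ee_rot: [-0.038, -0.7, 0.712, 0.044]
contact_force: [1.4, -6.5, 0.0]
gripper_width: 47.2
```

Request:
play_rows(series=[[0,0,-0.0001,0,0,0,0.04],[0,0,-0.0001,0,0,0,0.04],[0,0,-0.0001,0,0,0,0.04],[0,0,-0.0001,0,0,0,0.04],[0,0,-0.0001,0,0,0,0.04],[0,0,-0.0001,0,0,0,0.04],[0,0,-0.0001,0,0,0,0.04]])

```text
clock: 34.65
position: [440.8, -81.7, 30.0]
ee_rot: [-0.038, -0.699, 0.713, 0.044]
contact_force: [0.2, -5.9, -1.8]
gripper_width: 47.8
```

```bash
python3 nd.py; python3 g.py 434.6 -128 29.3 173.1
```

```text
{'green': (np.float64(31.0), np.float64(41.0)), 'red': (np.float64(51.5), np.float64(56.5)), 'dark46': [37.0, 37.5, 38.0, 46.5, 47.0, 47.5], 'dark52': [37.0, 37.5, 38.0, 38.5, 56.5, 57.0], 'dark57': [37.0, 37.5, 38.0, 38.5, 62.5, 63.0]}
pos [440.9 -81.7  30. ] F [ 1.7 -6.1  0.4] w 48.1 t 34.7
delta m [0.0009 0.0016 0.0467] rot [-0.0204  0.0051  0.0077] deg 1.3
```

Request:
play_rows(series=[[0,0,0.003,-0.003,0.001,0.001,0.04],[0,0,0.005,-0.003,0.001,0.001,0.04],[0,0,0.006,-0.003,0.001,0.001,0.04],[0,0,0.007,-0.002,0.001,0.001,0.04],[0,0,0.007,-0.002,0,0.001,0.04],[0,0,0.007,-0.002,0,0.001,0.04],[0,0,0.005,-0.002,0,0,0.04],[0,0,0.003,0,0,0,0.04],[0,0,0,0,0,0,0.04],[0,0,0,0,0,0,0.04]])

```text
clock: 35.7
position: [435.6, -125.5, 29.9]
ee_rot: [-0.042, -0.705, 0.706, 0.043]
contact_force: [-0.4, 0.1, 0.3]
gripper_width: 47.5
```

```bash
python3 nd.py; python3 g.py 434.6 -128 110 173.1
```

```text
{'green': None, 'red': None, 'dark46': [2.0, 2.5, 3.0, 3.5, 4.0, 4.5], 'dark52': [2.5, 3.0, 3.5, 4.0, 4.5, 12.0], 'dark57': [2.5, 3.0, 3.5, 4.0, 18.5, 19.0]}
pos [ 435.6 -125.5   30. ] F [0.6 0.6 0.5] w 47.4 t 35.75
delta m [ 0.0008 -0.08    0.0028] rot [-0.0017  0.0014  0.0013] deg 0.1
```

Request:
play_rows(series=[[0,-0.01,0,0,0,0,0.04],[0,-0.02,0,0,0,0,0.04],[0,-0.025,0,0,0,0,0.04],[0,-0.02,0,0,0,0,0.04],[-0.006,-0.005,-0.01,0,0,0,0.04],[-0.012,0,-0.023,0,0,0,0.04],[-0.014,0,-0.027,0,0,0,0.04],[-0.014,0,-0.027,0,0,0,0.04],[-0.014,0,-0.027,0,0,0,0.04],[-0.014,0,-0.027,0,0,0,0.04]])

```text
clock: 36.75
position: [527.9, 13.1, 115.4]
ee_rot: [-0.043, -0.706, 0.706, 0.043]
contact_force: [0.9, -0.5, -0.4]
gripper_width: 47.3
```

Request:
play_rows(series=[[-0.014,0,-0.027,0,0,0,0.04],[-0.014,0,-0.027,0,0,0,0.04],[-0.012,0,-0.022,0,0,0,0.04],[-0.006,0,-0.012,0,0,0,0.04],[0,0,0,0,0,0,0.04],[0,0,0,0,0,0,0.04]])

```text
clock: 37.35
position: [586.5, 106.1, 111.8]
ee_rot: [-0.039, -0.706, 0.706, 0.042]
contact_force: [0.2, -0.2, -1.0]
gripper_width: 47.7
```

```bash
python3 g.py 593.5 103.3 97 173.1; python3 -c "
from h import *
d=get_image('wrist');print(caps(d,z=75,hi=4000),caps(d,z=41,hi=4000))"
```

```text
pos [586.5 106.1 111.8] F [ 0.2 -0.2 -1. ] w 47.7 t 37.35
delta m [-0.0073  0.0148  0.0019] rot [-0.0015  0.0063  0.0042] deg 0.4
{'red': [([591.1, 44.8], np.float64(31.2))], 'blue': [([479.5, 91.6], np.float64(26.8))]} {'red': [([593.4, 46.6], np.float64(37.1))], 'blue': [([460.8, 102.3], np.float64(31.9))]}
```

Request:
play_rows(series=[[-0.003,0.003,0.001,0,0.003,0.002,0.04],[-0.003,0.007,0.001,0,0.003,0.002,0.04],[-0.001,0.008,0,0,0,0,0.04],[0,0.004,0,0,0,0,0.04],[0,0,0,0,0,0,0.04],[0,0,0,0,0,0,0.04]])

```text
clock: 38.0
position: [591.6, 99.1, 87.7]
ee_rot: [-0.044, -0.705, 0.707, 0.045]
contact_force: [-0.3, -0.1, 0.2]
gripper_width: 48.0
```

```bash
python3 g.py 593.2 103.5 55.3 173.1
```

```text
pos [591.6  99.1  87.7] F [-0.3 -0.1  0.2] w 48.0 t 38.0
delta m [-0.0011  0.0324 -0.0046] rot [-0.0024 -0.005   0.002 ] deg 0.3
```

Request:
play_rows(series=[[-0.001,0,-0.003,-0.001,-0.003,0.001,0.04],[0,0,-0.002,-0.001,-0.002,0.001,0.04],[0,0.005,0,0,0,0,0.04],[0,0.008,0,0,0,0,0.04],[0,0.007,0,0,0,0,0.04],[0,0.006,0,0,0,0,0.04],[0,0.004,0,0,0,0,0.04],[0,0.002,0,0,0,0,0.04],[0,0,0,0,0,0,0.04],[0,0,0,0,0,0,0.04]])

```text
clock: 39.0
position: [594.0, 104.9, 55.0]
ee_rot: [-0.042, -0.706, 0.706, 0.041]
contact_force: [-0.0, 0.7, -0.4]
gripper_width: 47.9
```

```bash
python3 g.py 593.2 103.5 55.3 173.1
```

```text
pos [594.  104.9  55. ] F [-0.   0.7 -0.4] w 47.9 t 39.0
delta m [ 0.0006 -0.0004  0.0015] rot [-0.0003  0.002  -0.0015] deg 0.1
```

Request:
play_rows(series=[[0,0,0.001,0,0,0,0.047],[0,0,0,0,0,0,0.064],[0,0,0,0,0,0,0.064],[0,0,0,0,0,0,0.064],[0,-0.01,0,0,0,0,0.064],[0,-0.02,0,0,0,0,0.064],[0,-0.02,0,0,0,0,0.075],[0,-0.015,0,0,0,0,0.075],[0.012,0,-0.006,0,0,0,0.075],[0.02,0,-0.01,0,0,0,0.075]])

```text
clock: 40.0
position: [564.4, 123.2, 123.8]
ee_rot: [-0.044, -0.706, 0.706, 0.042]
contact_force: [-0.8, 0.3, 0.1]
gripper_width: 74.8
```

Request:
play_rows(series=[[0.024,0,-0.013,0,0,0,0.075],[0.024,0,-0.013,0,0,0,0.075],[0.024,0,-0.013,0,0,0,0.075],[0.018,0,-0.01,0,0,0,0.075],[0.008,0,-0.005,0,0,0,0.075],[0,0,0,0,0,0,0.075],[0,0,0,0,0,0,0.075]])

```text
clock: 40.7
position: [462.8, 191.6, 122.0]
ee_rot: [-0.042, -0.705, 0.706, 0.043]
contact_force: [0.3, -0.7, 0.0]
gripper_width: 75.1
```

```bash
python3 g.py 460.3 199 60 173.1; python3 -c "
from h import *
d=get_image('wrist');print(caps(d,hi=4000))
d=get_image('top');print(caps(d,z=75,lo=40),caps(d,lo=40));d=get_image('side');print(caps(d,lo=40), caps(d,z=75,lo=40))"
```

```text
pos [462.8 191.6 122. ] F [ 0.3 -0.7  0. ] w 75.1 t 40.7
delta m [ 0.0033  0.062  -0.0071] rot [-0.0011  0.0011  0.001 ] deg 0.1
{'yellow': [([619.1, 100.5], np.float64(37.8))], 'blue': [([461.4, 102.0], np.float64(30.9))], 'white': [([460.4, 199.4], np.float64(30.8))]}
{'red': [([590.0, 43.8], np.float64(31.2))], 'yellow': [([592.7, 102.5], np.float64(31.3))], 'blue': [([455.6, 96.2], np.float64(30.6))], 'white': [([454.4, 189.9], np.float64(28.3))]} {'red': [([598.3, 47.0], np.float64(32.1))], 'yellow': [([601.1, 107.3], np.float64(32.1))], 'blue': [([460.3, 100.9], np.float64(31.4))], 'white': [([459.0, 197.2], np.float64(29.1))]}
{} {}
```

Request:
play_rows(series=[[0.001,0.006,-0.003,0,0,0,0.064],[0.001,0.012,-0.002,0,0,0,0.064],[0,0.015,-0.001,0,0,0,0.064],[0,0.012,0,0,0,0,0.064],[0,0.008,0,0,0,0,0.064],[0,0.004,0,0,0,0,0.064],[0,0,0,0,0,0,0.064],[0,0,0,0,0,0,0.064]])

```text
clock: 41.65
position: [465.1, 196.3, 60.6]
ee_rot: [-0.045, -0.705, 0.706, 0.045]
contact_force: [-0.1, -0.2, -0.4]
gripper_width: 63.9
```

```bash
python3 g.py 460.3 198.7 19 173.1
```

```text
pos [465.1 196.3  60.6] F [-0.1 -0.2 -0.4] w 63.9 t 41.65
delta m [ 0.005   0.0416 -0.0018] rot [-0.0012 -0.0068  0.0005] deg 0.4
```

Request:
play_rows(series=[[0.003,0,-0.001,-0.001,-0.004,0,0.064],[0.003,0,-0.001,0,-0.003,0,0.064],[0,0,0,0,0,0,0.064],[0.0005,0.006,0,0,0,0,0.064],[0.0005,0.01,0,0,0,0,0.064],[0.0005,0.01,0,0,0,0,0.064],[0,0.008,0,0,0,0,0.064],[0,0.005,0,0,0,0,0.064],[0,0,0,0,0,0,0.064],[0,0,0,0,0,0,0.064]])

```text
clock: 42.65
position: [457.7, 200.0, 18.8]
ee_rot: [0.042, 0.706, -0.706, -0.042]
contact_force: [0.6, 1.1, 0.8]
gripper_width: 64.2
```

```bash
python3 g.py 460.3 198.7 19 173.1
```

```text
pos [457.7 200.   18.8] F [0.6 1.1 0.8] w 64.2 t 42.65
delta m [-0.0027 -0.0002  0.0009] rot [ 0.0009  0.0011 -0.0006] deg 0.1
```

Request:
play_rows(series=[[-0.0015,0,0.001,0,0,0,0.064],[-0.001,0,0,0,0,0,0.064],[0,0,0,0,0,0,0.064],[0,0,0,0,0,0,0.04],[0,0,0,0,0,0,0.04],[0,0,0,0,0,0,0.04],[0,0,0,0,0,0,0.04],[0,0,0,0,0,0,0.04],[0,0,0,0,0,0,0.04]])

```text
clock: 43.55
position: [461.2, 199.2, 20.4]
ee_rot: [0.043, 0.707, -0.705, -0.041]
contact_force: [-0.3, -0.4, -0.8]
gripper_width: 47.0
```

Request:
play_rows(series=[[0,-0.01,0,0,0,0,0.04],[0,-0.02,0,0,0,0,0.04],[0,-0.02,0,0,0,0,0.04],[0,-0.015,0,0,0,0,0.04],[0,0,0.01,0,0,0,0.04],[-0.001,0,0.02,0,0,0,0.04],[-0.001,0,0.03,0,0,0,0.04],[-0.001,0,0.03,0,0,0,0.04],[-0.001,0,0.03,0,0,0,0.04],[-0.001,0,0.03,0,0,0,0.04]])

```text
clock: 44.55
position: [446.0, 44.5, 88.0]
ee_rot: [0.041, 0.707, -0.705, -0.039]
contact_force: [0.1, 0.1, -0.1]
gripper_width: 47.4
```

Request:
play_rows(series=[[-0.001,0,0.03,0,0,0,0.04],[-0.001,0,0.03,0,0,0,0.04],[-0.001,0,0.03,0,0,0,0.04],[-0.001,0,0.03,0,0,0,0.04],[-0.001,0,0.02,0,0,0,0.04],[-0.001,0,0.012,0,0,0,0.04],[0,0,0,0,0,0,0.04],[0,0,0,0,0,0,0.04]])

```text
clock: 45.35
position: [424.5, -120.0, 83.9]
ee_rot: [0.041, 0.707, -0.705, -0.046]
contact_force: [-0.1, -0.6, -0.9]
gripper_width: 47.4
```

```bash
python3 g.py 434.6 -127.8 60 173.1
```

```text
pos [ 424.5 -120.    83.9] F [-0.1 -0.6 -0.9] w 47.4 t 45.35
delta m [-0.0112  0.0238  0.0065] rot [ 0.0017 -0.0026  0.0083] deg 0.5
```

Request:
play_rows(series=[[-0.004,0.002,0.002,0,-0.001,0.002,0.04],[-0.004,0.005,0.002,0,-0.001,0.003,0.04],[-0.002,0.006,0.002,0,0,0.002,0.04],[0,0.006,0,0,0,0,0.04],[0,0.005,0,0,0,0,0.04],[0,0,0,0,0,0,0.04],[0,0,0,0,0,0,0.04]])

```text
clock: 46.05
position: [434.0, -125.7, 56.6]
ee_rot: [0.04, 0.706, -0.705, -0.042]
contact_force: [0.3, -0.4, 0.1]
gripper_width: 47.0
```

```bash
python3 g.py 434.6 -127.8 29 173.1
```

```text
pos [ 434.  -125.7   56.6] F [ 0.3 -0.4  0.1] w 47.0 t 46.05
delta m [-0.001   0.0276  0.002 ] rot [0.0015 0.0034 0.003 ] deg 0.3
```

Request:
play_rows(series=[[-0.001,0.005,0.002,0.001,0.002,0.001,0.04],[0,0.007,0,0,0.001,0.001,0.04],[0,0.007,0,0,0,0,0.04],[0,0.005,0,0,0,0,0.04],[0,0.003,0,0,0,0,0.04],[0,0,0,0,0,0,0.04],[0,0,0,0,0,0,0.04]])

```text
clock: 46.75
position: [435.2, -128.0, 28.3]
ee_rot: [0.042, 0.706, -0.706, -0.042]
contact_force: [-0.6, 0.8, 1.7]
gripper_width: 47.4
```

```bash
python3 g.py 439.8 -85.5 29 173.1
```

```text
pos [ 435.2 -128.    28.3] F [-0.6  0.8  1.7] w 47.4 t 46.75
delta m [ 0.0005 -0.0007 -0.0428] rot [0.     0.0012 0.0001] deg 0.1
```

Request:
play_rows(series=[[0,-0.0005,-0.003,0,0.001,0,0.04],[0,0,-0.005,0,0,0,0.04],[0,0,-0.006,0,0,0,0.04],[0,0,-0.006,0,0,0,0.04],[0,0,-0.006,0,0,0,0.04],[0,0,-0.005,0,0,0,0.04],[0,0,-0.005,0,0,0,0.04],[0,0,-0.004,0,0,0,0.04],[0,0,-0.0015,0,0,0,0.04],[0,0,-0.0002,0,0,0,0.04]])

```text
clock: 47.75
position: [440.5, -84.7, 28.8]
ee_rot: [-0.041, -0.705, 0.707, 0.042]
contact_force: [0.9, -6.1, 0.3]
gripper_width: 47.1
```

Request:
play_rows(series=[[0,0,-0.0002,0,0,0,0.04],[0,0,-0.0002,0,0,0,0.04],[0,0,-0.0002,0,0,0,0.04],[0,0,-0.0002,0,0,0,0.04]])

```text
clock: 48.15
position: [440.6, -84.0, 28.8]
ee_rot: [-0.041, -0.704, 0.708, 0.042]
contact_force: [0.9, -5.5, 0.4]
gripper_width: 47.2
```

Request:
play_rows(series=[[0,0,-0.0002,-0.0005,0,0,0.04],[0,0,-0.0002,-0.0005,0,0,0.04],[0,0,-0.0002,-0.0005,0,0,0.04],[0,0,-0.0002,-0.0005,0,0,0.04]])

```text
clock: 48.55
position: [440.7, -83.6, 28.8]
ee_rot: [-0.041, -0.704, 0.708, 0.042]
contact_force: [-0.0, -6.4, -0.4]
gripper_width: 47.5
```

```bash
python3 nd.py; python3 g.py 440.3 -84.5 29.3 173.1
```

```text
{'green': (np.float64(31.0), np.float64(41.5)), 'red': (np.float64(51.5), np.float64(55.0)), 'dark46': [36.0, 36.5, 37.0, 37.5, 44.5, 45.0], 'dark52': [36.0, 36.5, 37.0, 37.5, 56.0, 56.5], 'dark57': [36.5, 37.0, 37.5, 60.5, 61.0, 61.5]}
pos [440.7 -83.6  28.8] F [ 0.5 -6.2  0.4] w 46.8 t 48.6
delta m [ 0.0003 -0.0005  0.0009] rot [-0.0051  0.0031  0.0019] deg 0.4
```

Request:
play_rows(series=[[0,0,-0.0001,-0.0003,0,0,0.04],[0,0,-0.0001,-0.0003,0,0,0.04],[0,0,-0.0001,-0.0003,0,0,0.04],[0,0,-0.0001,-0.0003,0,0,0.04],[0,0,-0.0001,-0.0003,0,0,0.04],[0,0,-0.0001,-0.0003,0,0,0.04],[0,0,-0.0001,-0.0003,0,0,0.04],[0,0,-0.0001,-0.0003,0,0,0.04],[0,0,-0.0001,-0.0003,0,0,0.04],[0,0,-0.0001,-0.0003,0,0,0.04]])

```text
clock: 49.6
position: [440.7, -83.7, 28.8]
ee_rot: [-0.04, -0.704, 0.708, 0.043]
contact_force: [1.4, -6.1, 0.1]
gripper_width: 47.5
```

Request:
play_rows(series=[[0,0,-0.0001,-0.0003,0,0,0.04],[0,0,-0.0001,-0.0003,0,0,0.04],[0,0,-0.0001,-0.0003,0,0,0.04],[0,0,-0.0001,-0.0003,0,0,0.04],[0,0,-0.0001,-0.0003,0,0,0.04],[0,0,-0.0001,-0.0003,0,0,0.04],[0,0,-0.0001,-0.0003,0,0,0.04],[0,0,-0.0001,-0.0003,0,0,0.04],[0,0,-0.0001,-0.0003,0,0,0.04],[0,0,-0.0001,-0.0003,0,0,0.04]])

```text
clock: 50.6
position: [440.7, -83.6, 28.9]
ee_rot: [-0.04, -0.703, 0.709, 0.043]
contact_force: [1.0, -5.8, 0.1]
gripper_width: 47.3
```

Request:
play_rows(series=[[0,0,-0.0001,-0.0003,0,0,0.04],[0,0,-0.0001,-0.0003,0,0,0.04],[0,0,-0.0001,-0.0003,0,0,0.04],[0,0,-0.0001,-0.0003,0,0,0.04],[0,0,-0.0001,-0.0003,0,0,0.04],[0,0,-0.0001,-0.0003,0,0,0.04]])

```text
clock: 51.2
position: [440.7, -83.6, 28.9]
ee_rot: [-0.039, -0.703, 0.709, 0.043]
contact_force: [0.7, -6.1, 0.9]
gripper_width: 46.9
```

```bash
python3 nd.py; python3 g.py 434.6 -128 29.3 173.1
```

```text
{'green': (np.float64(31.0), np.float64(41.5)), 'red': (np.float64(51.5), np.float64(55.0)), 'dark46': [36.0, 36.5, 37.0, 37.5, 44.5, 45.0], 'dark52': [36.0, 36.5, 37.0, 37.5, 55.5, 56.0], 'dark57': [36.0, 36.5, 37.0, 37.5, 60.5, 61.0]}
pos [440.7 -83.6  28.9] F [ 1.7 -6.2  0.8] w 47.3 t 51.25
delta m [ 0.0009 -0.      0.0448] rot [-0.0084  0.0036  0.0048] deg 0.6
```

Very steady for 2.6 s. Return, lift, go to the tote.

Request:
play_rows(series=[[0,0,0.003,-0.002,0.001,0.001,0.04],[0,0,0.005,-0.002,0.001,0.001,0.04],[0,0,0.006,-0.002,0.001,0.001,0.04],[0,0,0.007,-0.002,0.001,0.001,0.04],[0,0,0.007,0,0,0.001,0.04],[0,0,0.006,0,0,0,0.04],[0,0,0.005,0,0,0,0.04],[0,0,0.003,0,0,0,0.04],[0,0,0,0,0,0,0.04],[0,0,0,0,0,0,0.04]])

```text
clock: 52.25
position: [435.5, -126.8, 28.6]
ee_rot: [0.043, 0.706, -0.705, -0.043]
contact_force: [0.3, -0.2, -0.5]
gripper_width: 47.3
```

```bash
python3 nd.py; python3 g.py 595 162.5 110 173.1
```

```text
{'green': None, 'red': None, 'dark46': [2.0, 2.5, 3.0, 3.5, 4.0, 4.5], 'dark52': [2.5, 3.0, 3.5, 4.0, 4.5, 11.5], 'dark57': [2.5, 3.0, 3.5, 4.0, 4.5, 5.0]}
pos [ 435.5 -126.8   28.6] F [0.2 0.7 0.2] w 47.3 t 52.3
delta m [-0.1235 -0.081  -0.3065] rot [ 0.001  -0.0006 -0.0007] deg 0.1
```

Request:
play_rows(series=[[0,-0.01,0,0,0,0,0.04],[0,-0.02,0,0,0,0,0.04],[0,-0.025,0,0,0,0,0.04],[0,-0.02,0,0,0,0,0.04],[-0.006,-0.005,-0.012,0,0,0,0.04],[-0.011,0,-0.024,0,0,0,0.04],[-0.013,0,-0.03,0,0,0,0.04],[-0.013,0,-0.03,0,0,0,0.04],[-0.013,0,-0.03,0,0,0,0.04],[-0.013,0,-0.03,0,0,0,0.04]])

```text
clock: 53.3
position: [524.4, 27.0, 115.6]
ee_rot: [0.044, 0.707, -0.705, -0.043]
contact_force: [-0.2, -0.5, 0.4]
gripper_width: 47.3
```

Request:
play_rows(series=[[-0.013,0,-0.03,0,0,0,0.04],[-0.013,0,-0.03,0,0,0,0.04],[-0.013,0,-0.03,0,0,0,0.04],[-0.013,0,-0.03,0,0,0,0.04],[-0.01,0,-0.024,0,0,0,0.04],[-0.005,0,-0.012,0,0,0,0.04],[0,0,0,0,0,0,0.04],[0,0,0,0,0,0,0.04]])

```text
clock: 54.1
position: [611.7, 189.7, 112.8]
ee_rot: [0.04, 0.706, -0.705, -0.041]
contact_force: [0.3, -0.0, -0.8]
gripper_width: 47.2
```

```bash
python3 g.py 595 162.5 97 173.1; python3 -c "
from h import *
d=get_image('wrist');print(caps(d,z=75,hi=4000),caps(d,z=41,hi=4000))"
```

```text
pos [611.7 189.7 112.8] F [ 0.3 -0.  -0.8] w 47.2 t 54.1
delta m [0.0134 0.0158 0.029 ] rot [0.0012 0.0054 0.002 ] deg 0.3
{'yellow': [([593.3, 103.3], np.float64(31.2))], 'blue': [([483.4, 104.4], np.float64(26.7))]} {'yellow': [([591.4, 100.5], np.float64(37.1))], 'blue': [([460.8, 101.8], np.float64(31.7))]}
```

Request:
play_rows(series=[[0.003,0,0.007,0,0.001,0,0.04],[0.004,0.003,0.009,0,0.002,0.001,0.04],[0.004,0.005,0.008,0,0.002,0.001,0.04],[0.002,0.003,0.004,0,0,0,0.04],[0,0,0,0,0,0,0.04],[0,0,0,0,0,0,0.04],[0,0,0,0,0,0,0.04]])

```text
clock: 54.85
position: [591.7, 156.0, 101.9]
ee_rot: [0.044, 0.706, -0.705, -0.045]
contact_force: [0.2, -0.7, -0.7]
gripper_width: 47.6
```

```bash
python3 g.py 595 162.5 54.8 173.1
```

```text
pos [591.7 156.  101.9] F [ 0.2 -0.7 -0.7] w 47.6 t 54.85
delta m [-0.0025  0.0471 -0.0069] rot [ 0.0006 -0.0057  0.0012] deg 0.3
```

Request:
play_rows(series=[[-0.001,0,-0.003,0,-0.003,0.001,0.04],[-0.001,0.006,-0.003,0,-0.002,0,0.04],[0,0.009,-0.001,0,0,0,0.04],[0,0.009,0,0,0,0,0.04],[0,0.009,0,0,0,0,0.04],[0,0.007,0,0,0,0,0.04],[0,0.004,0,0,0,0,0.04],[0,0.002,0,0,0,0,0.04],[0,0,0,0,0,0,0.04],[0,0,0,0,0,0,0.04]])

```text
clock: 55.85
position: [595.9, 164.8, 55.1]
ee_rot: [-0.042, -0.706, 0.706, 0.041]
contact_force: [0.1, -0.2, -0.8]
gripper_width: 47.2
```

```bash
python3 g.py 595 162.5 54.6 173.1
```

```text
pos [595.9 164.8  55.1] F [ 0.1 -0.2 -0.8] w 47.2 t 55.85
delta m [0.0006 0.0005 0.0024] rot [-0.0003  0.0032 -0.0015] deg 0.2
```

Request:
play_rows(series=[[0,0,0.002,0,0,0,0.04],[0,0,0.001,0,0,0,0.04],[0,0,0,0,0,0,0.064],[0,0,0,0,0,0,0.064],[0,0,0,0,0,0,0.064],[0,0,0,0,0,0,0.064],[0,-0.01,0,0,0,0,0.064],[0,-0.02,0,0,0,0,0.064],[0,-0.02,0,0,0,0,0.064],[0,-0.015,0,0,0,0,0.064]])

```text
clock: 56.85
position: [594.0, 160.4, 120.0]
ee_rot: [-0.04, -0.704, 0.707, 0.043]
contact_force: [0.3, 0.3, 0.5]
gripper_width: 63.9
```

Request:
play_rows(series=[[0.01,0,0.006,0,0,0,0.064],[0.018,0,0.011,0,0,0,0.064],[0.022,0,0.014,0,0,0,0.064],[0.022,0,0.014,0,0,0,0.064],[0.02,0,0.012,0,0,0,0.064],[0.015,0,0.009,0,0,0,0.064],[0.008,0,0.005,0,0,0,0.064],[0,0,0,0,0,0,0.064],[0,0,0,0,0,0,0.064]])

```text
clock: 57.75
position: [461.8, 99.0, 121.5]
ee_rot: [-0.041, -0.705, 0.706, 0.043]
contact_force: [0.2, 0.3, 0.6]
gripper_width: 63.7
```

```bash
python3 g.py 461 101.5 60 173.1; python3 -c "
from h import *
d=get_image('wrist');print(caps(d,hi=4000))
d=get_image('top');print(caps(d,z=75,lo=40),caps(d,lo=40))"
```

```text
pos [461.8  99.  121.5] F [0.2 0.3 0.6] w 63.7 t 57.75
delta m [ 0.0009  0.0615 -0.0025] rot [-0.0018  0.0017  0.0025] deg 0.2
{'red': [([616.5, 48.0], np.float64(37.6))], 'blue': [([461.3, 102.4], np.float64(31.3))]}
{'red': [([590.0, 43.8], np.float64(31.2))], 'yellow': [([592.7, 102.5], np.float64(31.3))]} {'red': [([598.3, 47.0], np.float64(32.1))], 'yellow': [([601.1, 107.3], np.float64(32.1))]}
```

Request:
play_rows(series=[[0.001,0.006,-0.002,0,0,0,0.064],[0.001,0.012,-0.001,0,0,0.001,0.064],[0.001,0.015,0,0,0,0.001,0.064],[0.001,0.012,0,0,0,0,0.064],[0,0.008,0,0,0,0,0.064],[0,0.004,0,0,0,0,0.064],[0,0,0,0,0,0,0.064],[0,0,0,0,0,0,0.064]])

```text
clock: 58.65
position: [462.5, 105.5, 59.8]
ee_rot: [-0.042, -0.705, 0.706, 0.042]
contact_force: [-0.2, -0.3, -0.4]
gripper_width: 64.1
```

```bash
python3 g.py 461.2 101.8 19 173.1
```

```text
pos [462.5 105.5  59.8] F [-0.2 -0.3 -0.4] w 64.1 t 58.65
delta m [0.0009 0.0408 0.0038] rot [-0.0014  0.002  -0.0009] deg 0.2
```

Request:
play_rows(series=[[0.0005,0,0.002,-0.001,0.002,0,0.064],[0,0,0.0015,0,0,0,0.064],[0,0,0,0,0,0,0.064],[0.0005,0.006,0,0,0,0,0.064],[0,0.01,0,0,0,0,0.064],[0,0.01,0,0,0,0,0.064],[0,0.008,0,0,0,0,0.064],[0,0.004,0,0,0,0,0.064],[0,0,0,0,0,0,0.064],[0,0,0,0,0,0,0.064]])

```text
clock: 59.65
position: [461.6, 102.1, 19.1]
ee_rot: [0.043, 0.706, -0.706, -0.042]
contact_force: [-0.4, -0.1, -0.7]
gripper_width: 63.6
```

```bash
python3 g.py 461.2 101.8 19 173.1
```

```text
pos [461.6 102.1  19.1] F [-0.4 -0.1 -0.7] w 63.6 t 59.65
delta m [0.0004 0.0001 0.0003] rot [ 0.0005 -0.0003 -0.0022] deg 0.1
```

Request:
play_rows(series=[[0,0,0,0,0,0,0.04],[0,0,0,0,0,0,0.04],[0,0,0,0,0,0,0.04],[0,0,0,0,0,0,0.04],[0,0,0,0,0,0,0.04],[0,0,0,0,0,0,0.04],[0,0,0,0,0,0,0.04]])

```text
clock: 60.35
position: [462.5, 102.6, 20.6]
ee_rot: [0.044, 0.707, -0.705, -0.041]
contact_force: [0.3, 0.2, -0.0]
gripper_width: 47.1
```

Request:
play_rows(series=[[0,-0.01,0,0,0,0,0.04],[0,-0.02,0,0,0,0,0.04],[0,-0.02,0,0,0,0,0.04],[0,-0.015,0,0,0,0,0.04],[0,0,0.01,0,0,0,0.04],[-0.001,0,0.02,0,0,0,0.04],[-0.001,0,0.03,0,0,0,0.04],[-0.001,0,0.03,0,0,0,0.04],[-0.001,0,0.03,0,0,0,0.04],[-0.001,0,0.03,0,0,0,0.04]])

```text
clock: 61.35
position: [447.4, -51.7, 88.8]
ee_rot: [0.042, 0.707, -0.705, -0.039]
contact_force: [0.8, -0.5, -0.2]
gripper_width: 47.0
```

Request:
play_rows(series=[[-0.001,0,0.03,0,0,0,0.04],[-0.001,0,0.02,0,0,0,0.04],[-0.001,0,0.01,0,0,0,0.04],[0,0,0.005,0,0,0,0.04],[0,0,0,0,0,0,0.04],[0,0,0,0,0,0,0.04]])

```text
clock: 61.95
position: [437.9, -123.4, 86.4]
ee_rot: [0.042, 0.707, -0.705, -0.043]
contact_force: [-0.5, 0.1, -0.2]
gripper_width: 46.9
```

```bash
python3 g.py 434.6 -127.8 60 173.1; python3 -c "
from h import *
d=get_image('top');print(caps(d,z=75,lo=40));cv2.imwrite('pics/t7.png',cv2.cvtColor(cv2.resize(d['color'][145:305,135:355],None,fx=3,fy=3,interpolation=2),cv2.COLOR_RGB2BGR))"
```

```text
pos [ 437.9 -123.4   86.4] F [-0.5  0.1 -0.2] w 46.9 t 61.95
delta m [0.0027 0.0264 0.0048] rot [ 0.0023 -0.0002  0.0018] deg 0.2
{'red': [([590.0, 43.8], np.float64(31.2))], 'yellow': [([592.7, 102.5], np.float64(31.3))], 'white': [([594.0, 160.1], np.float64(26.5))]}
```

View pics/t7.png

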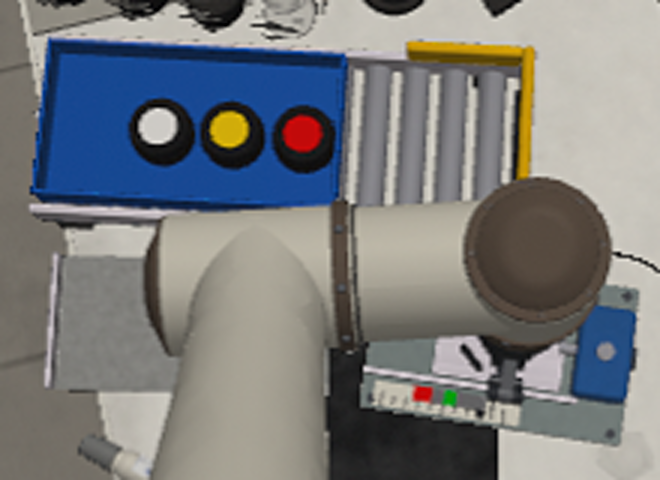

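Request:
play_rows(series=[[0.0015,0.002,0.002,0.001,0,0,0.04],[0.001,0.005,0.002,0.001,0,0.001,0.04],[0,0.006,0.001,0,0,0,0.04],[0,0.006,0,0,0,0,0.04],[0,0.005,0,0,0,0,0.04],[0,0.003,0,0,0,0,0.04],[0,0,0,0,0,0,0.04],[0,0,0,0,0,0,0.04]])

```text
clock: 62.8
position: [434.7, -126.2, 56.4]
ee_rot: [0.04, 0.706, -0.706, -0.042]
contact_force: [-0.2, -0.4, -0.2]
gripper_width: 47.2
```

```bash
python3 g.py 434.6 -127.8 29.2 173.1
```

```text
pos [ 434.7 -126.2   56.4] F [-0.2 -0.4 -0.2] w 47.2 t 62.8
delta m [-0.0001  0.0272  0.0016] rot [-0.      0.0043  0.002 ] deg 0.3
```

Same sequence as for white (descend, then pull and settle).

Request:
play_rows(series=[[0,0.005,0.002,0,0.002,0.001,0.04],[0,0.007,0,0,0.001,0.001,0.04],[0,0.007,0,0,0,0,0.04],[0,0.005,0,0,0,0,0.04],[0,0.0025,0,0,0,0,0.04],[0,0,0,0,0,0,0.04],[0,0,0,0,0,0,0.04]])

```text
clock: 63.5
position: [435.0, -128.5, 27.9]
ee_rot: [-0.042, -0.706, 0.706, 0.042]
contact_force: [-0.3, 0.2, 1.5]
gripper_width: 46.6
```

```bash
python3 g.py 440.3 -84.3 29.2 173.1
```

```text
pos [ 435.  -128.5   27.9] F [-0.3  0.2  1.5] w 46.6 t 63.5
delta m [ 0.     -0.0013 -0.0445] rot [-0.0001  0.0012 -0.001 ] deg 0.1
```

Request:
play_rows(series=[[0,-0.0007,-0.003,0,0.001,0,0.04],[0,0,-0.005,0,0,0,0.04],[0,0,-0.006,0,0,0,0.04],[0,0,-0.006,0,0,0,0.04],[0,0,-0.006,0,0,0,0.04],[0,0,-0.005,0,0,0,0.04],[0,0,-0.005,0,0,0,0.04],[0,0,-0.004,0,0,0,0.04],[0,0,-0.0015,0,0,0,0.04],[0,0,-0.0002,0,0,0,0.04]])

```text
clock: 64.5
position: [440.5, -85.0, 29.1]
ee_rot: [-0.042, -0.705, 0.707, 0.041]
contact_force: [0.8, -6.0, -0.9]
gripper_width: 46.6
```

Request:
play_rows(series=[[0,0,-0.0002,0,0,0,0.04],[0,0,-0.0002,0,0,0,0.04],[0,0,-0.0002,0,0,0,0.04],[0,0,-0.0002,-0.0005,0,0,0.04],[0,0,-0.0002,-0.0005,0,0,0.04],[0,0,-0.0002,-0.0005,0,0,0.04]])

```text
clock: 65.1
position: [440.6, -84.0, 29.1]
ee_rot: [-0.041, -0.704, 0.707, 0.041]
contact_force: [0.7, -5.2, -1.0]
gripper_width: 47.0
```

```bash
python3 nd.py; python3 g.py 440.3 -84.3 29.3 173.1
```

```text
{'green': (np.float64(31.0), np.float64(41.0)), 'red': (np.float64(51.5), np.float64(55.0)), 'dark46': [35.5, 36.0, 36.5, 37.0, 44.5, 45.0], 'dark52': [35.5, 36.0, 36.5, 37.0, 55.5, 56.0], 'dark57': [36.0, 36.5, 37.0, 60.5, 61.0, 61.5]}
pos [440.6 -84.   29.1] F [ 1.3 -6.6 -0.7] w 46.6 t 65.15
delta m [ 0.0003 -0.0002  0.0003] rot [-0.0043  0.0037 -0.0005] deg 0.3
```

Request:
play_rows(series=[[0,0,-0.0001,-0.0003,0,0,0.04],[0,0,-0.0001,-0.0003,0,0,0.04],[0,0,-0.0001,-0.0003,0,0,0.04],[0,0,-0.0001,-0.0003,0,0,0.04],[0,0,-0.0001,-0.0003,0,0,0.04],[0,0,-0.0001,-0.0003,0,0,0.04],[0,0,-0.0001,-0.0003,0,0,0.04],[0,0,-0.0001,-0.0003,0,0,0.04],[0,0,-0.0001,-0.0003,0,0,0.04],[0,0,-0.0001,-0.0003,0,0,0.04]])

```text
clock: 66.15
position: [440.6, -83.8, 29.1]
ee_rot: [-0.04, -0.704, 0.708, 0.041]
contact_force: [1.1, -6.4, -0.9]
gripper_width: 47.1
```

Request:
play_rows(series=[[0,0,-0.0001,-0.0003,0,0,0.04],[0,0,-0.0001,-0.0003,0,0,0.04],[0,0,-0.0001,-0.0003,0,0,0.04],[0,0,-0.0001,-0.0003,0,0,0.04],[0,0,-0.0001,-0.0003,0,0,0.04],[0,0,-0.0001,-0.0003,0,0,0.04],[0,0,-0.0001,-0.0003,0,0,0.04],[0,0,-0.0001,-0.0003,0,0,0.04],[0,0,-0.0001,-0.0003,0,0,0.04],[0,0,-0.0001,-0.0003,0,0,0.04]])

```text
clock: 67.15
position: [440.7, -83.6, 29.2]
ee_rot: [-0.04, -0.704, 0.708, 0.041]
contact_force: [-0.4, -6.0, -0.8]
gripper_width: 47.3
```

Request:
play_rows(series=[[0,0,-0.0001,-0.0003,0,0,0.04],[0,0,-0.0001,-0.0003,0,0,0.04],[0,0,-0.0001,-0.0003,0,0,0.04],[0,0,-0.0001,-0.0003,0,0,0.04],[0,0,-0.0001,-0.0003,0,0,0.04],[0,0,-0.0001,-0.0003,0,0,0.04]])

```text
clock: 67.75
position: [440.7, -83.6, 29.2]
ee_rot: [-0.039, -0.703, 0.709, 0.042]
contact_force: [1.2, -6.0, -1.6]
gripper_width: 47.3
```

```bash
python3 nd.py; python3 g.py 434.6 -128 29.3 173.1
```

```text
{'green': (np.float64(31.0), np.float64(41.5)), 'red': (np.float64(51.5), np.float64(55.5)), 'dark46': [36.0, 36.5, 37.0, 37.5, 45.0, 45.5], 'dark52': [36.0, 36.5, 37.0, 37.5, 55.5, 56.0], 'dark57': [36.0, 36.5, 37.0, 37.5, 60.5, 61.0]}
pos [440.7 -83.6  29.2] F [ 0.9 -6.3 -1.2] w 46.4 t 67.8
delta m [0.001  0.0002 0.0448] rot [-0.0077  0.0059  0.0027] deg 0.6
```

Request:
play_rows(series=[[0,0,0.003,-0.002,0.001,0.001,0.04],[0,0,0.005,-0.002,0.001,0.001,0.04],[0,0,0.006,-0.002,0.001,0.001,0.04],[0,0,0.007,-0.002,0.001,0,0.04],[0,0,0.007,0,0.001,0,0.04],[0,0,0.006,0,0,0,0.04],[0,0,0.005,0,0,0,0.04],[0,0,0.003,0,0,0,0.04],[0,0,0,0,0,0,0.04],[0,0,0,0,0,0,0.04]])

```text
clock: 68.8
position: [435.7, -126.9, 29.1]
ee_rot: [0.043, 0.706, -0.705, -0.042]
contact_force: [0.3, 0.4, -0.9]
gripper_width: 47.0
```

Request:
play_rows(series=[[0,-0.01,0,0,0,0,0.04],[0,-0.02,0,0,0,0,0.04],[0,-0.025,0,0,0,0,0.04],[0,-0.02,0,0,0,0,0.04],[-0.006,-0.005,-0.012,0,0,0,0.04],[-0.009,0,-0.024,0,0,0,0.04],[-0.0105,0,-0.03,0,0,0,0.04],[-0.0105,0,-0.03,0,0,0,0.04],[-0.0105,0,-0.03,0,0,0,0.04],[-0.0105,0,-0.03,0,0,0,0.04]])

```text
clock: 69.8
position: [512.6, 28.7, 116.5]
ee_rot: [0.044, 0.707, -0.705, -0.042]
contact_force: [-0.3, -1.1, -1.2]
gripper_width: 47.1
```

Request:
play_rows(series=[[-0.0105,0,-0.03,0,0,0,0.04],[-0.0105,0,-0.03,0,0,0,0.04],[-0.0105,0,-0.03,0,0,0,0.04],[-0.0105,0,-0.03,0,0,0,0.04],[-0.0105,0,-0.03,0,0,0,0.04],[-0.008,0,-0.024,0,0,0,0.04],[-0.004,0,-0.012,0,0,0,0.04],[0,0,0,0,0,0,0.04],[0,0,0,0,0,0,0.04],[0,0,0,0,0,0,0.04]])

```text
clock: 70.8
position: [599.2, 223.3, 113.8]
ee_rot: [0.039, 0.707, -0.705, -0.041]
contact_force: [0.2, -0.3, -1.2]
gripper_width: 47.2
```

```bash
python3 g.py 596 220.5 97 173.1; python3 -c "
from h import *
d=get_image('wrist');print(caps(d,z=75,hi=4000)); cv2.imwrite('pics/w8.png',cv2.cvtColor(d['color'],cv2.COLOR_RGB2BGR))"
```

```text
pos [599.2 223.3 113.8] F [ 0.2 -0.3 -1.2] w 47.2 t 70.8
delta m [0.0028 0.0168 0.0032] rot [0.0014 0.0073 0.0023] deg 0.4
{'yellow': [([593.4, 103.2], np.float64(31.0))], 'white': [([595.1, 161.1], np.float64(30.8))]}
```

Request:
play_rows(series=[[0.001,0,0.001,0,0.003,0.001,0.04],[0.001,0.004,0.001,0,0.003,0.001,0.04],[0,0.005,0,0,0,0,0.04],[0,0.005,0,0,0,0,0.04],[0,0.003,0,0,0,0,0.04],[0,0,0,0,0,0,0.04],[0,0,0,0,0,0,0.04]])

```text
clock: 71.55
position: [595.8, 218.0, 95.8]
ee_rot: [0.043, 0.706, -0.705, -0.044]
contact_force: [-0.9, 0.9, -0.6]
gripper_width: 46.8
```

```bash
python3 g.py 596 220 55 173.1
```

```text
pos [595.8 218.   95.8] F [-0.9  0.9 -0.6] w 46.8 t 71.55
delta m [ 0.      0.0408 -0.002 ] rot [ 0.0009 -0.0031  0.0012] deg 0.2
```

Request:
play_rows(series=[[0,0.005,0,0,-0.001,0,0.04],[0,0.008,0,0,0,0,0.04],[0,0.009,0,0,0,0,0.04],[0,0.008,0,0,0,0,0.04],[0,0.006,0,0,0,0,0.04],[0,0.003,0,0,0,0,0.04],[0,0,0,0,0,0,0.04],[0,0,0,0,0,0,0.04]])

```text
clock: 72.35
position: [596.1, 218.4, 54.0]
ee_rot: [0.043, 0.706, -0.706, -0.043]
contact_force: [-0.4, 0.0, -0.2]
gripper_width: 46.9
```

```bash
python3 g.py 596 220 55 173.1
```

```text
pos [596.1 218.4  54. ] F [-0.4  0.  -0.2] w 46.9 t 72.35
delta m [ 0.0003 -0.001  -0.0015] rot [ 0.0004 -0.0009  0.0007] deg 0.1
```

Request:
play_rows(series=[[0,0,0,0,0,0,0.064],[0,0,0,0,0,0,0.064],[0,0,0,0,0,0,0.064],[0,0,0,0,0,0,0.064],[0,-0.01,0,0,0,0,0.064],[0,-0.02,0,0,0,0,0.064],[0,-0.02,0,0,0,0,0.064],[0,-0.01,0,0,0,0,0.064],[0.001,0,-0.008,0,0,0,0.064],[0.002,0,-0.015,0,0,0,0.03]])

```text
clock: 73.35
position: [596.1, 241.2, 117.7]
ee_rot: [0.044, 0.706, -0.705, -0.044]
contact_force: [-0.2, 0.3, 0.3]
gripper_width: 51.3
```

Request:
play_rows(series=[[0.002,0,-0.02,0,0,0,0],[0.002,0,-0.02,0,0,0,0],[0.002,0,-0.015,0,0,0,0],[0.001,0,-0.007,0,0,0,0],[0,0,0,0,0,0,0],[0,0,0,0,0,0,0],[0,0,0,0,0,0,0]])

```text
clock: 74.05
position: [594.6, 313.1, 113.0]
ee_rot: [-0.04, -0.705, 0.707, 0.044]
contact_force: [0.0, -0.7, -0.2]
gripper_width: -0.2
```

```bash
python3 g.py 597 285 52 173.1; python3 -c "
from h import *
d=get_image('top');print(caps(d,z=75,lo=40)); o=d['color'][145:305,130:350]
w=get_image('wrist');w_=w['color'];c=np.zeros((420,800,3),np.uint8);c[:400,:240]=0
a=cv2.resize(d['color'][145:235,135:325],None,fx=2.3,fy=2.3,interpolation=2)
c=np.zeros((590,560,3),np.uint8);c[:a.shape[0],:a.shape[1]]=a;c[210:]=w_[40:]
cv2.imwrite('pics/c9.png',cv2.cvtColor(c[:,:],cv2.COLOR_RGB2BGR))"
```

```text
pos [594.6 313.1 113. ] F [ 0.  -0.7 -0.2] w -0.2 t 74.05
delta m [-0.0061  0.061   0.0274] rot [-0.0035  0.0013  0.0052] deg 0.4
{'red': [([590.0, 43.8], np.float64(31.2))], 'yellow': [([592.7, 102.5], np.float64(31.3))], 'blue': [([594.2, 217.6], np.float64(31.4))], 'white': [([594.0, 160.1], np.float64(26.5))]}
```

View pics/c9.png

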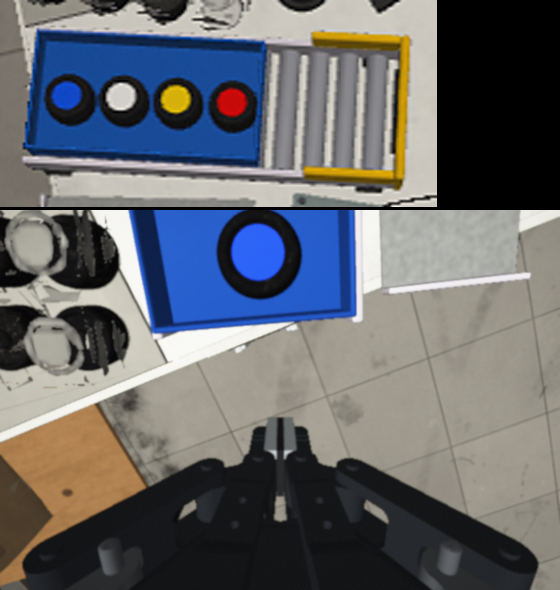

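Request:
play_rows(series=[[-0.002,0.008,0.002,-0.001,0,0.002,0],[-0.002,0.014,0.003,-0.001,0,0.002,0],[0,0.015,0.003,-0.001,0,0.001,0],[0,0.012,0.003,0,0,0,0],[0,0.008,0.002,0,0,0,0],[0,0.004,0,0,0,0,0],[0,0,0,0,0,0,0],[0,0,0,0,0,0,0]])

```text
clock: 74.95
position: [598.5, 295.5, 49.4]
ee_rot: [0.044, 0.706, -0.705, -0.043]
contact_force: [0.3, 0.4, -0.1]
gripper_width: -0.2
```

```bash
python3 g.py 596.5 275 52 173.1
python3 - <<'E'
from h import *
d=get_image('top')
f=lambda u,v,z:plane(d,(u/2.3+135,v/2.3+145),z)[:2].round(1)
print('stop',f(396,70,60),f(394,152,60),'tote front',f(265,43,71),f(260,163,71),'rail',f(24,162,46),f(300,176,46),'tote back',f(38,32,71),f(26,150,71))
E
```

```text
pos [598.5 295.5  49.4] F [ 0.3  0.4 -0.1] w -0.2 t 74.95
delta m [-0.0005 -0.0027  0.0205] rot [ 0.001  -0.0032 -0.0017] deg 0.2
stop [ 631.7 -129. ] [ 542.7 -127.8] tote front [655.4  10.4] [526.   11.4] rail [526.9 263.3] [517.8 -29.5] tote back [663.  252.3] [534.9 255.5]
```

Request:
play_rows(series=[[0,-0.001,0.004,0,0,0,0],[-0.0005,-0.001,0.006,0,0,0,0],[-0.0005,0,0.006,0,0,0,0],[-0.0006,0,0.006,0,0,0,0],[-0.0006,0,0.006,0,0,0,0],[-0.0007,0,0.008,0,0,0,0],[-0.0007,0,0.008,0,0,0,0],[-0.0007,0,0.008,0,0,0,0],[-0.0007,0,0.008,0,0,0,0],[-0.0007,0,0.008,0,0,0,0]])

```text
clock: 76.0
position: [597.2, 225.0, 53.7]
ee_rot: [0.046, 0.708, -0.703, -0.04]
contact_force: [0.3, 1.3, -0.5]
gripper_width: 0.1
```

```bash
python3 g.py 593.5 126 52 173.1; python3 -c "
from h import *
d=get_image('top');print(caps(d,z=75,lo=40))"
```

```text
pos [597.2 225.   53.7] F [ 0.3  1.3 -0.5] w 0.1 t 76.0
delta m [-0.0084  0.001   0.0987] rot [ 0.0078 -0.0015 -0.0072] deg 0.6
{'red': [([588.6, -1.8], np.float64(31.2))], 'yellow': [([591.2, 56.7], np.float64(31.2))], 'blue': [([593.5, 171.9], np.float64(31.4))], 'white': [([592.7, 114.9], np.float64(28.9))]}
```

Request:
play_rows(series=[[-0.0007,0,0.008,0.001,0,-0.001,0],[-0.0007,0,0.008,0.001,0,-0.001,0],[-0.0007,0,0.008,0.001,0,-0.001,0],[-0.0007,0,0.008,0.001,0,-0.001,0],[-0.0007,0,0.008,0.001,0,-0.001,0],[-0.0007,0,0.008,0.001,0,-0.001,0],[-0.0007,0,0.008,0,0,0,0],[-0.0007,0,0.007,0,0,0,0],[-0.0007,0,0.006,0,0,0,0],[-0.0007,0,0.006,0,0,0,0]])

```text
clock: 77.05
position: [594.4, 142.0, 53.6]
ee_rot: [0.043, 0.706, -0.705, -0.043]
contact_force: [0.6, 2.3, 0.2]
gripper_width: -0.0
```

```bash
python3 g.py 593.5 126 52 173.1; python3 -c "
from h import *
d=get_image('top');print(caps(d,z=75,lo=40))"
```

```text
pos [594.4 142.   53.6] F [0.6 2.3 0.2] w -0.0 t 77.05
delta m [-0.001   0.0016  0.016 ] rot [ 0.0009 -0.0025 -0.0001] deg 0.2
{'red': [([586.0, -84.7], np.float64(31.2))], 'yellow': [([588.4, -25.6], np.float64(31.2))], 'blue': [([590.8, 89.6], np.float64(31.3))], 'white': [([590.3, 32.5], np.float64(26.4))]}
```

Request:
play_rows(series=[[-0.0002,0,0.003,0,0,0,0],[-0.0002,0,0.003,0,0,0,0],[-0.0002,0,0.003,0,0,0,0],[-0.0001,0,0.002,0,0,0,0],[-0.0001,0,0.002,0,0,0,0]])

```text
clock: 77.6
position: [594.1, 132.3, 53.6]
ee_rot: [0.045, 0.709, -0.703, -0.043]
contact_force: [-0.9, 9.0, -1.0]
gripper_width: -0.2
```

Request:
play_rows(series=[[-0.0001,0,0.002,0,0,0,0],[-0.0001,0,0.002,0,0,0,0]])

```text
clock: 77.8
position: [594.1, 132.3, 53.7]
ee_rot: [0.045, 0.711, -0.701, -0.041]
contact_force: [-1.0, 8.4, -1.2]
gripper_width: 0.0
```

Request:
play_rows(series=[[0,0,0.004,0,0,0,0],[0,0,0.004,0,0,0,0],[0,0,0.004,0,0,0,0]])

```text
clock: 78.1
position: [595.0, 132.4, 54.0]
ee_rot: [0.048, 0.717, -0.694, -0.037]
contact_force: [-1.2, 14.2, -1.4]
gripper_width: -0.2
```

Request:
play_rows(series=[[0,0,-0.002,0,0,0,0],[0,0,-0.006,0,0,0,0],[0,0,-0.01,0,0,0,0],[0,-0.005,-0.01,0,0,0,0],[0,-0.015,-0.005,0,0,0,0],[0,-0.02,0,0,0,0,0],[0,-0.02,0,0,0,0,0],[0,-0.02,0,0,0,0,0],[0,0,0,0,0,0,0],[0,0,0,0,0,0,0]])

```text
clock: 79.1
position: [597.2, 166.0, 138.5]
ee_rot: [0.046, 0.715, -0.697, -0.037]
contact_force: [-0.7, -0.1, -0.7]
gripper_width: -0.1
```

```bash
python3 g.py 593.5 126 52 173.1; python3 -c "
from h import *
d=get_image('top');print(caps(d,z=75,lo=40)); w=get_image('wrist');print(caps(w,z=75,hi=4000))
a=cv2.resize(d['color'][150:300,140:360],None,fx=3.6,fy=3.6,interpolation=2)
cv2.imwrite('pics/c10.png',cv2.cvtColor(a,cv2.COLOR_RGB2BGR))"
```

```text
pos [597.2 166.  138.5] F [-0.7 -0.1 -0.7] w -0.1 t 79.1
delta m [-0.0001  0.0854  0.0424] rot [ 0.0267  0.0025 -0.0102] deg 1.6
{'red': [([585.7, -94.0], np.float64(31.2))], 'yellow': [([588.4, -34.9], np.float64(31.2))], 'blue': [([591.2, 80.2], np.float64(31.3))], 'white': [([590.5, 23.3], np.float64(28.8))]}
{'blue': [([592.3, 80.9], np.float64(30.9))]}
```

View pics/c10.png

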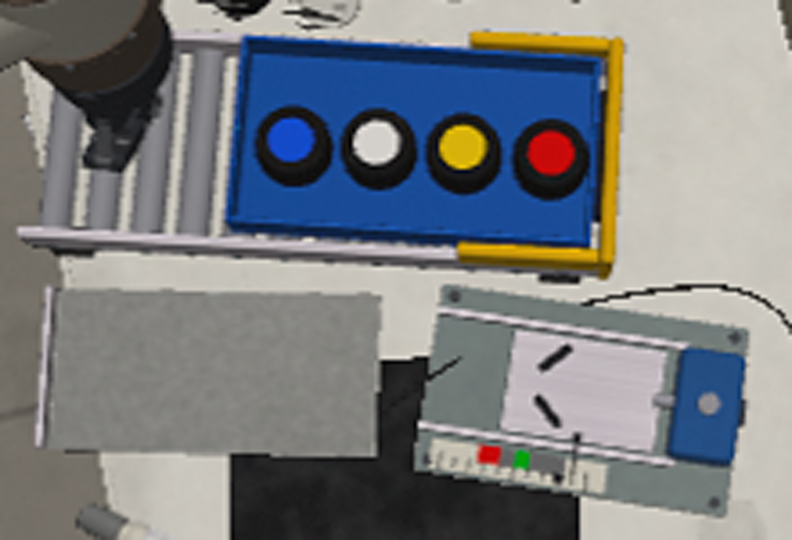

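Run:
```python
from h import *
d=get_image('top')
f=lambda u,v,z:plane(d,(u/3.6+140,v/3.6+150),z)[:2].round(1)
print('rail open end',f(18,232,46)); print('tote front',f(605,60,71),f(590,243,71),'back',f(243,38,71),f(228,228,71))
print('bay outer end z74',f(623,40,74),f(610,275,74), 'inner edge of end wall top',f(609,55,74),f(599,248,74))
a=cv2.resize(d['color'][155:230,285:320],None,fx=8,fy=8,interpolation=2)
cv2.imwrite('pics/c11.png',cv2.cvtColor(a,cv2.COLOR_RGB2BGR))
```

```text
rail open end [529.3 264.6]
tote front [ 650.8 -130.4] [ 524.7 -121.7] back [661.4 114.9] [530.  118.3]
bay outer end z74 [ 664.2 -142.3] [ 503. -135.] inner edge of end wall top [ 653.4 -133. ] [ 520.9 -127.6]
```

View pics/c11.png

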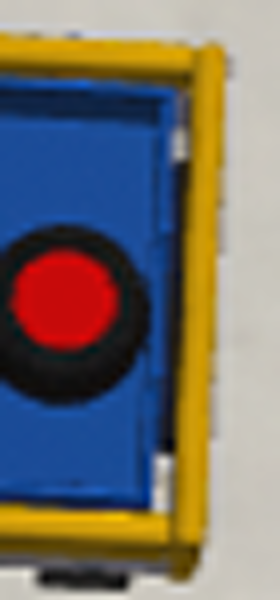

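```bash
python3 -c "
from bench import *
print(job_done())"
```

```text
the job is handed in; nothing more can be done
None
```

All four caps were present. I pull-tested them in the order red, yellow, white, blue, stood each one in the tote, pushed the tote home, and handed the job in at about 79 s of the 210 s.

**Pull tests:** the scale in the camera showed green at about 31–41 mm and red from about 51 mm. Each cap was then held for about 2.5 s:

| Cap | Pointer during the hold (mm) | Notes |
|---|---|---|
| Red | 35 | The first hold slid back to about 27 mm, so I repeated it. |
| Yellow | 37.5 | The first hold crept forward to about 41 mm, the edge of the band, so I repeated it. |
| White | 37 | Held at the first attempt. |
| Blue | 37 | Held at the first attempt. |

The pointer was never in the red at any camera check. After each test I backed the cap off so the slide could return. The needle read home after the first three tests. I did not read it straight after blue, but the last overhead picture shows the slide home.

**Tote:** the last overhead picture shows all four caps upright in a row. The push stopped dead at 9–14 N. The tote front measured about y = -126 mm, and the stop face, worked out from the rail's open end, about -125 mm. Reading the stop face directly from the picture gave about -128 mm, a disagreement within the measuring error. In the close-up, only the rubber strip shows between the tote and the end wall.

At hand-in the arm was raised clear, touching nothing. No cap appeared to have been knocked aside, and I did not touch the other things on the desk.

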